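# Zero the bench comparator on its master, then gauge a tenon key

## Robot

A 7-joint arm with a two-finger parallel gripper is mounted at the origin on the work surface. World frame = base frame: x ahead of the robot, y to its left, z up, the work surface at z = 0. Lengths are in mm, angles in rad, forces in N, time in s.
With the tool pointing down it reaches from about 400 to 875 mm from the base axis. Payload 4.4 kg.
Tool frame: the origin (TCP) lies at the very end of the fingers, on their centre line; the grasp point (between the pads) lies 19 mm behind it; z points along the fingers, y is the direction in which the jaws open and shut (so a half turn about z gives the same grasp; the last joint's range is limited). The gripper opens to 85 mm and grips with 20 to 120 N. Pads are 22 mm wide; open, the fingers measure 114 mm over their backs; the gripper's body (76 mm by 85 mm) begins 54 mm behind the grasp point. The pads swing forward as they close: fully open they stand 13 mm farther back than shut.
Start: joints at [1.281, 0.628, 0.038, 1.517, -0.027, 0.996, -0.02], TCP at [144.286, -633.798, 231.313] pointing down, gripper open.
Joint ranges: [-3.06, 3.06], [-0.37, 2.12], [-1.25, 1.32], [0.18, 2.47], [-1.1, 4.24], [0.23, 1.98], [-2.94, 2.94]. Speed limits (rad/s): [2.57, 2.57, 3.14, 3.14, 3.14, 3.14, 3.14].

## Interface

Orientations are given as [roll, pitch, yaw] about the fixed x, y, z axes, in that order (R = Rz(yaw) Ry(pitch) Rx(roll)).
In Python, from cell import ctrl gives the robot as it stands.
- The arm moves only by the shell command python3 -m crank 'ROWS' [OPENING]. ROWS is JSON, a list that holds one entry, the list of rows, each a list of 6 numbers: the shift along the tool's x, y, z in units of 30 mm (1.0 is 30 mm), then the turn, a rotation vector about the tool's x, y, z in units of 6 degrees (1.0 is 6 degrees). In form: [[[tx, ty, tz, rx, ry, rz], ...]]. A call has 1 to 12 rows; each row shifts and turns the pose as measured when the row begins, along the tool's axes as they then stand; what a row does not reach is not made up. A row lasts 1/12 s, in which the tool goes at most 41.7 mm and 7.16 degrees, less where a joint would pass 70% of its speed; a pose out of reach is approached as far as the arm can. A call is refused whole if a number of a shift passes 1 or a number of a turn 1, either way. A call with a gripper value outside its range is refused whole. OPENING is the gripper command: -1 is fully open, 1 is shut, values between are in proportion, set as the call begins (- or left out, the last holds). The fingers move at their own pace and stop on an object; the grip force is fixed at half the most. Time passes only in rows, so rows that do not move let the fingers close. It gives the time, the measured TCP pose, the force and the opening at its end, in the units of the state.
- ctrl.read_state(): the state, without advancing time (a new reading comes with each control period).
- ctrl.get_image(name): name is "scene" or "top"; returns a dict with "color" (420x560x3 uint8, red, green, blue), "depth" (420x560 float32, mm along the optical axis (not along the pixel's ray), 0 where there is no reading), "camera_matrix" (3x3 intrinsics, pixels), "k1" (the pictures are not rectified: a ray, as slopes to the right and down, at radius r is drawn at 1 + k1 r^2 times it, then the intrinsics apply), "R" (3x3) and "t" (3): a world point X has camera coordinates R X + t. Camera axes: x right, y down, z forward; pixel columns grow to the right and rows downward; lengths in mm; the calibration is good to about 2 mm. A picture is of the moment at which its call begins.
- ctrl.finish_job(): hands the job in, once; it reports no verdict.
Trained networks look in a picture, given as the dict that the camera call returned (one of the last four; its "shot" number tells which), for a name from the list of things; names that differ only in an ending like _2 or _b are one class to them, and where a whole thing is asked for, a point or a joint stands for the part that bears it (a point fixed in the world has none). Each returns a list of dicts, best first, with "conf" (0 to 1); they miss things now and then, are a little off and sometimes report something else, mostly with a low value. They report only what shows in the picture. A call takes as long as a camera call. They do not tell look-alikes from the thing itself.
- ctrl.search_frame(query, picture): "extent" ([centre column, centre row, width, height] in pixels, round what is visible of it).
The state is a dict: "clock": time; "qpos": joint angles; "qd": joint speeds; "tau": joint torques, N m; "eef_pos": TCP position; "tool_rot": TCP orientation; "force": force on the tool from outside, world axes, zero at the start; "torque": the same for the moment, N m; "width": finger opening in mm.
Only numpy, scipy, OpenCV 4.12 (cv2) and the standard library are available. Lean on these libraries where they do the work, as an engineer would, in place of code of your own. Each camera call takes 0.05 s, during which the arm holds its last target. There are 200 camera calls.

## Task

Push the aluminium master block, already on the comparator's table, gently but firmly home against the back stop's screw under the sprung stylus, then turn the dial's rim until its red zero mark stands at the tip of the pointer. Next draw the master out and lay it flat on the cork pad, lengthwise. Finally slide the wooden tenon key under the stylus, bevelled end first, press it home against the screw the same way and leave it there, let go, with the zero setting and the stop unshifted and the other things on the bench left alone.

Things in the scene. Friction and masses are not known exactly. Their poses are not given: they have to be found in the camera images.
- gauge: green fixed base of the bench comparator, 265 x 120 mm, 18 mm thick. Origin on the bench top right under the stylus axis; x = feed direction, from the open infeed side (nearest the robot) to stop and column; z up. A smooth ground steel table on it (friction about 0.2), 74 mm wide, x = -155 to +60 mm, has its top 30 mm above the bench. A 26 mm column stands at x = +85 mm, 138 mm high
- head: fixed head: clamp on the column and 22 mm wide green arm (74 to 84 mm above the bench, set +-0.6 mm) that carries dial and stylus over the table. Origin and axes as the gauge's, but at the set height. Nothing stands above the table at gauge x below -35 mm
- stop: dark steel back stop, 18 x 52 x 18 mm, across the table, its face about 41 mm past the stylus axis. Origin: middle of that face's lower edge; x as the gauge's. From it a brass set screw (14 mm head, centre 9 mm above the table) juts 2 to 18 mm towards the stylus, set anew each time and not reported: blocks come to rest on it. The stop is held by friction only: over about 10 N it slides away
- plunger (a joint): lift of the sprung stylus (m), 0 = lowest: its 10 mm steel ball end then hangs 24 mm (+-0.6) above the table, on the gauge's origin axis. Travel 10 mm; spring 1.6 N at rest, 2.7 N on the master. It rises as a bevelled end slides under it: about 6 mm on the seated master, 7 mm on the key. Polished: little drag
- dial_centre (a point): centre of the underside of the dial's turning rim (bezel) over the stylus, 92 mm (+-0.6) above the bench; turns with the rim, x axis towards the red mark, z up. The dial lies face up; rim and white face are 64 mm in diameter, 11 mm high, knurled, turn with light friction (0.06 N m) and stay put. The case below is narrower (54 mm, 8 mm high)
- bezel (a joint): angle of the bezel (rad), growing clockwise as seen from above; 0 = red mark towards the infeed side (gauge -x); range -2.6 to 2.6
- zero_mark (a point): red zero mark on the bezel's face, 26 mm from the dial's centre
- needle_tip (a point): tip of the black pointer, 22 mm from the dial's centre, 2 mm above the face; the pointer turns 0.63 rad clockwise (from above) for each mm the stylus rises, and is not touched
- master: aluminium master block, 140 x 32 x 30 mm high, about 0.36 kg, loose; origin at the centre of its underside, x along its length towards the bevelled end (bevel on top: 14 mm long, 8 mm down), z up. It starts on the comparator's table, roughly along the feed direction, its bevelled end 15 to 30 mm short of the stylus axis. Sliding it under the stylus takes 2 to 5 N
- master_end (a point): middle of the master's bevelled end face (70 mm ahead of its origin, 10 mm above its underside)
- key: oak tenon key of the same shape as the master but 31 mm high, 140 x 32 mm, about 0.1 kg, loose, lying on the bench beside the comparator; origin at the centre of its underside, x along its length towards the bevelled end, z up
- key_end (a point): middle of the key's bevelled end face (70 mm ahead of its origin, 10 mm above its underside)
- pad: cork pad on the bench, fixed, 200 x 110 mm, 8 mm thick; origin at the centre of its underside, x along its length. The master's place when out of the gauge
- hammer: hammer lying on the bench; bystander
- chisel: wood chisel lying on the bench, bystander
- offcut: softwood offcut 90 x 60 x 60 mm, bystander
- beam_end: softwood beam end 120 x 90 x 70 mm, bystander
Mind the look-alikes: they are no part of the job. What is shaped like the key but black, blue or purple is not meant.

How it is judged (in metres and radians):
On the way, in this order (a step that is already met when the one before it is completed fails the run):
1. the master is pressed home against the back stop's screw (3 N or more) under the stylus (x of master_end in the frame of stop above -0.02 m and contact force between master and stop above 3 N and value of joint plunger above 0.004 m and y of master_end in the frame of stop between -0.009 and 0.009 m), for 0.2 s.
2. with the master home, the red mark stands at the pointer's tip (within 4 mm) (x of master_end in the frame of stop above -0.02 m and y of master_end in the frame of stop between -0.009 and 0.009 m and value of joint plunger above 0.004 m and x of needle_tip in the frame of dial_centre above 0 m and y of needle_tip in the frame of dial_centre between -0.004 and 0.004 m and velocity of joint bezel between -0.05 and 0.05 rad/s), for 0.4 s.
3. the key is pressed home against the back stop's screw (3 N or more) under the stylus (x of key_end in the frame of stop above -0.02 m and contact force between key and stop above 3 N and value of joint plunger above 0.005 m and y of key_end in the frame of stop between -0.009 and 0.009 m), for 0.2 s.
At the end, for the whole second after the job is handed in: key flat under the stylus, still where it was pressed home: end within 20 mm of the stop's face, 9 mm of its middle, 0.08 rad of the feed; pointer tip 8.5-16.5 mm past the zero line (key 1 mm over master); master flat on pad: centre within 34 mm along, 36 across, 0.35 rad; both at rest (x of key_end in the frame of stop above -0.02 m and y of key_end in the frame of stop between -0.009 and 0.009 m and angle between the x axis of key and the x axis of gauge, either way round below 0.08 rad and angle between key's own z axis and vertical below 0.04 rad and value of joint plunger above 0.005 m and x of needle_tip in the frame of dial_centre above 0 m and y of needle_tip in the frame of dial_centre between -0.0165 and -0.0085 m and x of master in the frame of pad between -0.034 and 0.034 m and y of master in the frame of pad between -0.036 and 0.036 m and angle between the x axis of master and the x axis of pad, either way round below 0.35 rad and angle between master's own z axis and vertical below 0.05 rad and z of master in the frame of pad below 0.012 m and linear speed of each of master, key below 0.01 m/s); the robot touches nothing.
It fails at once if the back stop is pushed off its setting by more than 1.5 mm (distance of stop from where it was at the start of the episode above 0.0015 m).
It fails at once if the master or the key is forced against the comparator with more than 60 N (contact force between any of master, key and gauge above 60 N).
It fails at once if a bystander is moved by more than 15 mm (distance of any of hammer, chisel, offcut, beam_end from where it was at the start of the episode above 0.015 m).
It also fails if it takes over 72 s, if anything falls off the work surface, if the arm or the gripper's body presses on something with over 40 N, if the wrist force passes 120 N, or if a joint passes its speed limit or range.

## Working session

There is one attempt and no reset: what is moved stays moved. The work goes in short steps, Python scripts to look and compute and a shell command to move; the robot and the scene stay as the last step left them, time stands still between calls to the robot, and variables do not carry over. Pictures are saved under pics/ and viewed, about 8 in all and at most 12, crops included, and the job is handed in when it is done.

```bash
ls; mkdir -p pics
cat > h.py <<'E'
import numpy as np, cv2
from cell import ctrl
def save(im,name,box=None,s=1):
    c=im["color"][:,:,::-1]
    if box: c=c[box[1]:box[3],box[0]:box[2]]
    if s!=1: c=cv2.resize(c,None,fx=s,fy=s,interpolation=cv2.INTER_CUBIC)
    cv2.imwrite("pics/"+name,c)
def cam(im):
    return np.array(im["camera_matrix"],float),np.array([im["k1"],0,0,0],float),np.array(im["R"],float),np.array(im["t"],float)
def rays(im,uv):
    K,D,R,t=cam(im); p=cv2.undistortPoints(np.array(uv,float).reshape(-1,1,2),K,D).reshape(-1,2)
    return np.c_[p,np.ones(len(p))]@R, -R.T@t
def at_z(im,uv,z):
    d,c=rays(im,uv); z=np.asarray(z,float)
    return c+d*((z-c[2])/d[:,2])[:,None]
def by_depth(im,uv):
    d,c=rays(im,uv); q=np.round(np.array(uv).reshape(-1,2)).astype(int)
    return c+d*im["depth"][q[:,1],q[:,0]][:,None]
def cloud(im):
    h,w=im["depth"].shape; u,v=np.meshgrid(np.arange(w),np.arange(h))
    d,c=rays(im,np.c_[u.ravel(),v.ravel()]); P=c+d*im["depth"].reshape(-1,1)
    return P.reshape(h,w,3)
def proj(im,X):
    K,D,R,t=cam(im); return cv2.projectPoints(np.array(X,float).reshape(-1,1,3),cv2.Rodrigues(R)[0],t,K,D)[0].reshape(-1,2)
E
cat > a.py <<'E'
from h import *
np.set_printoptions(suppress=True,precision=1)
print(ctrl.read_state())
for n in ("scene","top"):
    im=ctrl.get_image(n); save(im,n+"1.png"); K,D,R,t=cam(im); print(n,K.ravel(),D[0],-R.T@t, R[2])
    for q in ["gauge","dial_centre","stop","master","key","pad","hammer","chisel","offcut","beam_end","zero_mark"]:
        print(q,[(np.round(d["extent"]),round(d["conf"],2)) for d in ctrl.search_frame(q,im)[:4]])
E
python3 a.py
```

```text
pics
{'clock': 0.0, 'qpos': array([ 1.3,  0.6,  0. ,  1.5, -0. ,  1. , -0. ]), 'qd': array([ 0., -0., -0., -0.,  0.,  0.,  0.]), 'tau': array([  0. , -56.3,   1.2, -19.3,   0. ,   0. ,  -0. ]), 'eef_pos': array([ 144.2, -633.2,  230.4]), 'tool_rot': array([-3.1,  0. ,  0.2]), 'force': array([-0.5, -1.4, -0. ]), 'torque': array([-0.,  0., -0.]), 'width': 85.5605321864274}
scene [452.1   0.  279.6   0.  452.1 209.8   0.    0.    1. ] -0.02340992415253602 [1305.9 -814.   917.9] [-0.6  0.6 -0.6]
gauge [(array([316., 246.,  85.,  61.]), 0.91)]
dial_centre [(array([318., 224.,  20.,  10.]), 0.58), (array([327., 247.,  14.,  13.]), 0.36)]
stop [(array([327., 247.,  12.,  11.]), 0.52), (array([320., 223.,  23.,  13.]), 0.36)]
master []
key [(array([184., 270.,  14.,  41.]), 0.93), (array([156., 326.,  46.,  54.]), 0.93), (array([232., 254.,  36.,  34.]), 0.67), (array([239., 220.,  36.,  30.]), 0.63)]
pad [(array([347., 204.,  68.,  32.]), 0.89)]
hammer [(array([407., 210.,  76.,  44.]), 0.72)]
chisel [(array([255., 320.,  47.,  64.]), 0.88)]
offcut [(array([403., 240.,  34.,  38.]), 0.86)]

[... 472 characters left out ...]
50., 226.,  18.,  46.]), 0.85), (array([198., 139.,  25.,  35.]), 0.17)]
key [(array([369., 256.,  37.,  39.]), 0.93), (array([336., 317.,  33.,  48.]), 0.81), (array([289., 279.,  13.,  46.]), 0.74), (array([420., 220.,  46.,  29.]), 0.69)]
pad [(array([179., 225.,  49.,  69.]), 0.75)]
hammer [(array([145., 174.,  28.,  84.]), 0.55), (array([254., 190.,  26.,  15.]), 0.44), (array([326., 245.,  14.,  46.]), 0.25)]
chisel [(array([361., 172.,  20.,  69.]), 0.68), (array([144., 175.,  31.,  86.]), 0.2)]
offcut [(array([198., 140.,  28.,  32.]), 0.97), (array([305., 139.,  38.,  49.]), 0.24)]
beam_end [(array([306., 142.,  40.,  45.]), 0.89)]
zero_mark [(array([254., 179.,  13.,  10.]), 0.51)]
```

```bash
cat > b.py <<'E'
from h import *
c=cv2.imread("pics/top1.png")[90:360,110:470]; cv2.imwrite("pics/top1z.png",cv2.resize(c,None,fx=2.2,fy=2.2,interpolation=cv2.INTER_CUBIC))
c=cv2.imread("pics/scene1.png")[180:380,110:470]; cv2.imwrite("pics/scene1z.png",cv2.resize(c,None,fx=2.2,fy=2.2,interpolation=cv2.INTER_CUBIC))
E
python3 b.py
```

```text
(no output)
```

View pics/top1z.png

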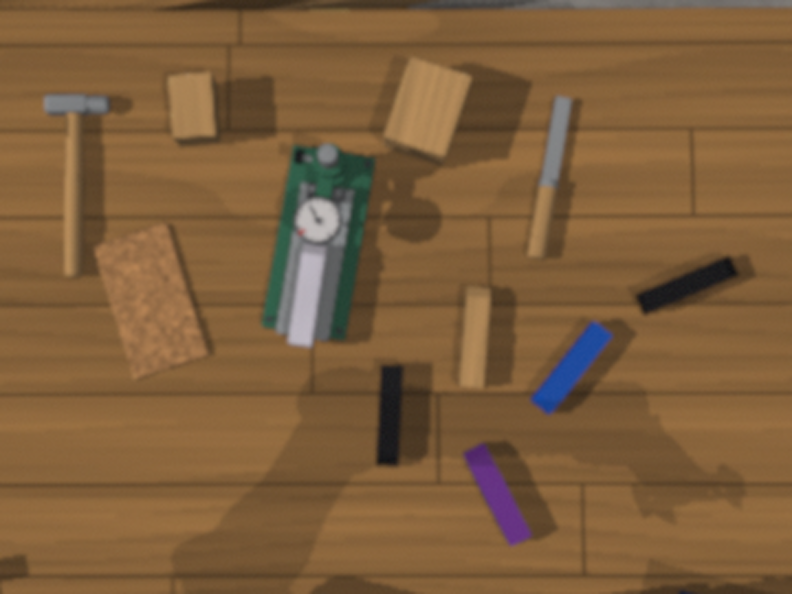

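View pics/scene1z.png

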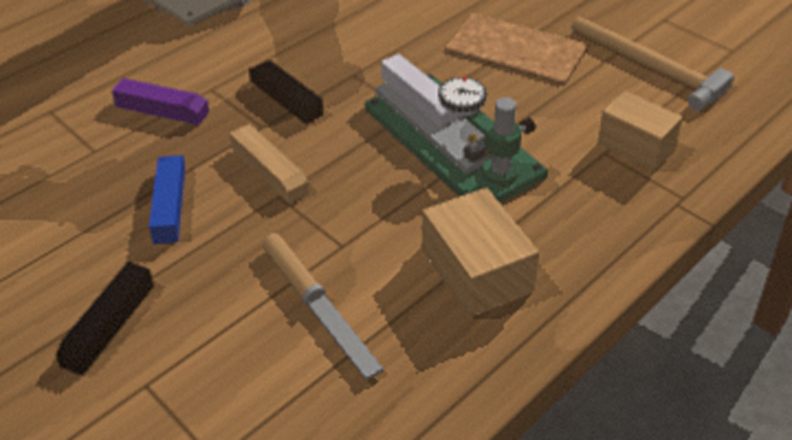

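Oak-coloured candidates: key at (326,243) in top (crop 475,337). The others are black (287,279)/(422,219), blue (370,257) and purple (336,315). Only the oak one is wood-coloured, and the scene crop shows its bevel at the end facing away from the robot, at about (295,185). Next I'll measure everything from both views.

```bash
cat > m.py <<'E'
from h import *
np.set_printoptions(suppress=True,precision=1)
def mask_rect(im,m,z,name):
    n,l,s,c=cv2.connectedComponentsWithStats(m.astype(np.uint8)); k=1+np.argmax(s[1:,4])
    cs,_=cv2.findContours((l==k).astype(np.uint8),cv2.RETR_EXTERNAL,cv2.CHAIN_APPROX_NONE)
    p=at_z(im,cs[0].reshape(-1,2).astype(float),np.full(len(cs[0]),z))[:,:2]
    (cx,cy),(w,h),a=cv2.minAreaRect(p.astype(np.float32))
    if w<h: a+=90
    v,u=np.where(l==k); q=at_z(im,np.c_[u,v],np.full(len(u),z))[:,:2]; C=np.cov(q.T); e=np.linalg.eigh(C)[1][:,1]; e*=np.sign(e[0])
    d=im["depth"][l==k]; hz=cloud(im)[l==k][:,2]
    print(name,"rect c",np.array([cx,cy]),"size",np.array([w,h]),"ang",round((a+90)%180-90,1),"| mean",q.mean(0),"pca",round(np.degrees(np.arctan2(e[1],e[0])),1),"zmed",np.median(hz),"n",s[k,4])
    return l==k
def box(m,x0,y0,x1,y1):
    o=np.zeros_like(m); o[y0:y1,x0:x1]=m[y0:y1,x0:x1]; return o
if __name__=="__main__":
    im=ctrl.get_image("top"); K,D,R,t=cam(im); print(R)
    hsv=cv2.cvtColor(im["color"],cv2.COLOR_RGB2HSV); H,S,V=[hsv[...,i].astype(int) for i in range(3)]
    Z=cloud(im)[...,2]
    key=mask_rect(im,box(Z>17,312,215,340,275),31,"key")
    mask_rect(im,box((Z>52)&(Z<68),232,195,270,255),60,"master")
    mask_rect(im,box((S<60)&(V>160)&(Z>50),232,200,270,255),60,"master col")
    mask_rect(im,box((H>50)&(H<90)&(S>80),220,145,290,250),18,"gauge")
    mask_rect(im,box((Z>96)&(Z<120),238,172,272,206),103,"dial")
    mask_rect(im,box((Z>126)&(Z<150),245,145,275,175),138,"column")
    mask_rect(im,box((Z>4)&(Z<14),150,185,210,270),8,"pad")
    mask_rect(im,box((Z>20)&(Z<38),220,190,280,260),30,"table")
    print("gauge end top depths bevel: ")
    # key height profile along rows
    P=cloud(im); 
    for r in range(218,270,3): print(r, np.median(Z[r,322:330]), im["color"][r,326],end=";")
E
python3 m.py
```

```text
[[-0.  -1.  -0. ]
 [-1.   0.  -0.1]
 [ 0.1  0.  -1. ]]
key rect c [ 467.6 -231.1] size [ 33.  138.8] ang -5.3 | mean [ 467.1 -231.1] pca -5.2 zmed 30.548531959256024 n 490
master rect c [524.8   0.4] size [ 32.8 139. ] ang -8.7 | mean [523.5   0.7] pca -8.7 zmed 59.75541809437959 n 467
master col rect c [520.8   2.6] size [ 30.2 127. ] ang -8.3 | mean [519.9   2.6] pca -8.5 zmed 60.132217175046435 n 415
gauge rect c [605. -13.] size [114.3 255.4] ang -9.9 | mean [628.4 -20.3] pca -11.9 zmed 18.78603700699489 n 1090
dial rect c [620.9 -16.2] size [61.1 62.9] ang -44.9 | mean [621.4 -16.1] pca -25.9 zmed 103.3067564406092 n 351
column rect c [704.3 -31.8] size [23.3 23.6] ang -0.2 | mean [703.9 -31. ] pca 25.5 zmed 136.63897161950456 n 64
pad rect c [519.7 225.5] size [216.2 123.9] ang 17.6 | mean [521.  224.3] pca 18.4 zmed 8.1158951085755 n 1728
table rect c [546.8 -38.2] size [ 50.  173.6] ang -5.2 | mean [542.1 -31.7] pca -9.9 zmed 29.00746615929586 n 410
gauge end top depths bevel: 
218 -3.023908651274496 [120  88  53];221 22.137609279674734 [141 108  70];224 26.96026446481767 [152 117  76];227 31.00531495787584 [169 131  84];230 33.65582581674187 [172 134  86];233 32.18552561520107 [174 133  88];236 31.39149202148269 [175 135  88];239 29.871870076576784 [175 135  88];242 31.451493478041016 [176 134  89];245 32.27641407271267 [175 136  88];248 33.05268480002462 [175 134  87];251 32.65907157033689 [174 135  88];254 31.435375455549888 [170 132  86];257 28.277584219047753 [171 131  86];260 33.155689460075905 [171 132  86];263 32.53613402833696 [166 128  84];266 15.818070204332571 [144 108  68];269 -0.9841890592447271 [103  76  46];
```

```bash
cat > s.py <<'E'
from h import *
np.set_printoptions(suppress=True,precision=1)
im=ctrl.get_image("scene"); P=cloud(im).reshape(-1,3)
def reg(n,c,r,z0,z1):
    m=(np.hypot(P[:,0]-c[0],P[:,1]-c[1])<r)&(P[:,2]>z0)&(P[:,2]<z1); q=P[m]
    (cx,cy),(w,h),a=cv2.minAreaRect(q[:,:2].astype(np.float32)); e=np.linalg.eigh(np.cov(q[:,:2].T))[1][:,1]
    print(n,len(q),"mean",q.mean(0),"rect",cx,cy,w,h,"pca",np.degrees(np.arctan(e[1]/e[0])),"z med",np.median(q[:,2]))
reg("dial",(621,-16),42,99,110); reg("master",(525,1),75,56,64); reg("key",(467,-231),80,27,36); reg("col",(704,-31),25,130,145); reg("pad",(520,225),125,5,12)
E
python3 s.py
```

```text
dial 248 mean [628.2 -18.  103.8] rect 626.165771484375 -16.88165283203125 61.259796142578125 64.46260833740234 pca -35.99656670724741 z med 103.77655772787813
master 254 mean [520.9  -0.5  60.1] rect 526.4063720703125 1.1157608032226562 37.93947219848633 140.64874267578125 pca -12.629269513205145 z med 60.28105193658746
key 355 mean [ 474.1 -232.5   31.1] rect 471.7200927734375 -231.44451904296875 33.86888122558594 142.5587921142578 pca -4.950663828180945 z med 31.26349374374604
col 64 mean [711.4 -32.5 136.9] rect 709.83447265625 -30.05950164794922 22.905954360961914 30.413923263549805 pca -64.26722140897476 z med 137.77392157763808
pad 1009 mean [531.1 224.4   8.5] rect 516.4285888671875 230.63711547851562 241.5406036376953 208.2624969482422 pca 19.790907607075777 z med 8.520497925602513
```

```bash
cat > go.py <<'E'
import sys
from h import *
from scipy.spatial.transform import Rotation as Ro
np.set_printoptions(suppress=True,precision=3)
# usage: go.py gx gy z yawrel [w]: gauge-frame target (w: world xy and world yaw)
O=np.array([623.,-16.5]); Y=-0.178
s=ctrl.read_state(); a=[float(v) for v in sys.argv[1:5]] if len(sys.argv)>4 else None
M=Ro.from_euler("xyz",s["tool_rot"]); p=np.array(s["eef_pos"])
c,sn=np.cos(Y),np.sin(Y); G=np.array([[c,-sn],[sn,c]])
print("t",round(s["clock"],2),"pos",p,"rot",np.array(s["tool_rot"]),"gauge",G.T@(p[:2]-O),"F",np.array(s["force"]),"Fg",G.T@np.array(s["force"])[:2],"w",round(s["width"],1))
if a:
    w=len(sys.argv)>5
    xy=np.array(a[:2]) if w else O+G@a[:2]; yaw=a[3] if w else Y+a[3]
    T=Ro.from_euler("xyz",[np.pi,0,yaw]); rv=(M.inv()*T).as_rotvec(degrees=True)/6
    d=np.r_[xy,a[2]]-p
    print("shift units, present tool axes",M.inv().apply(d)/30,"| target tool axes",T.inv().apply(d)/30,"turn units",rv)
E
python3 go.py -143 0 120 0
```

```text
t 1.3 pos [ 144.285 -633.803  231.34 ] rot [ 3.142 -0.     0.224] gauge [-361.851 -692.312] F [-0.245  0.007  0.232] Fg [-0.242 -0.037] w 85.1
shift units, present tool axes [ 15.739 -18.386   3.711] | target tool axes [  7.295 -23.077   3.711] turn units [ 0.    -0.     3.837]
```

```bash
python3 -m crank '[[[0.4,-0.8,0,0,0,0.96],[0.4,-0.8,0,0,0,0.96],[0.4,-0.8,0,0,0,0.96],[0.4,-0.8,0,0,0,0.96],[0.3,-1,0,0,0,0],[0.3,-1,0,0,0,0],[0.3,-1,0,0,0,0],[0.3,-1,0,0,0,0],[0.3,-1,0,0,0,0],[0.3,-1,0,0,0,0],[0.3,-1,0,0,0,0],[0.3,-1,0,0,0,0]]]' -1; python3 go.py -143 0 120 0
```

```text
clock: 2.3
eef_pos: [305.2, -309.6, 229.7]
tool_rot: [3.132, -0.003, -0.214]
force: [0.7, -0.5, -0.6]
width: 85.4
t 2.3 pos [ 305.165 -309.625  229.747] rot [ 3.132 -0.003 -0.214] gauge [-260.912 -344.77 ] F [ 0.746 -0.483 -0.586] Fg [ 0.819 -0.344] w 85.4
shift units, present tool axes [  3.501 -11.662   3.555] | target tool axes [  3.93  -11.492   3.658] turn units [ 0.093 -0.024 -0.347]
```

```bash
python3 -m crank '[[[0.33,-0.97,0.2,0.1,0,-0.35],[0.33,-0.97,0.2,0,0,0],[0.33,-0.97,0.2,0,0,0],[0.33,-0.97,0.2,0,0,0],[0.33,-0.97,0.2,0,0,0],[0.33,-0.97,0.2,0,0,0],[0.33,-0.97,0.2,0,0,0],[0.33,-0.97,0.3,0,0,0],[0.33,-0.97,0.3,0,0,0],[0.33,-0.97,0.3,0,0,0],[0.33,-0.97,0.4,0,0,0],[0.3,-0.8,0.5,0,0,0]]]' -1; python3 go.py -143 0 70 0
```

```text
clock: 3.3
eef_pos: [496.2, 24.8, 136.9]
tool_rot: [-3.141, -0.021, -0.175]
force: [0.9, -0.5, -0.9]
width: 85.5
t 3.3 pos [496.245  24.788 136.906] rot [-3.141 -0.021 -0.175] gauge [-132.063   18.193] F [ 0.864 -0.454 -0.936] Fg [ 0.931 -0.294] w 85.5
shift units, present tool axes [-0.413  0.607  2.222] | target tool axes [-0.365  0.606  2.23 ] turn units [-0.006 -0.201  0.029]
```

```bash
python3 -m crank '[[[-0.2,0.3,0.4,0,-0.2,0],[-0.2,0.3,0.6,0,0,0],[0,0,0.6,0,0,0],[0,0,0.3,0,0,0],[0,0,0,0,0,0],[0,0,0,0,0,0]]]' -1; python3 go.py -143 0 34 0
```

```text
clock: 3.8
eef_pos: [486.0, 18.3, 75.5]
tool_rot: [-3.136, -0.002, -0.159]
force: [0.1, 0.4, -0.1]
width: 85.2
t 3.8 pos [485.953  18.342  75.488] rot [-3.136 -0.002 -0.159] gauge [-141.051   10.026] F [ 0.126  0.388 -0.12 ] Fg [0.056 0.404] w 85.2
shift units, present tool axes [-0.074  0.341  1.381] | target tool axes [-0.065  0.334  1.383] turn units [-0.054 -0.018  0.18 ]
```

```bash
python3 -m crank '[[[-0.05,0.3,0.3,-0.05,0,0.18],[0,0,0.4,0,0,0],[0,0,0.3,0,0,0],[0,0,0.2,0,0,0],[0,0,0,0,0,0],[0,0,0,0,0,0]]]' -1; python3 go.py -143 0 34 0
```

```text
clock: 4.3
eef_pos: [487.3, 8.8, 42.4]
tool_rot: [-3.139, -0.011, -0.18]
force: [0.2, -0.7, 0.6]
width: 85.5
t 4.3 pos [487.306   8.848  42.411] rot [-3.139 -0.011 -0.18 ] gauge [-138.038    0.921] F [ 0.189 -0.723  0.616] Fg [ 0.314 -0.678] w 85.5
shift units, present tool axes [-0.168  0.032  0.279] | target tool axes [-0.165  0.031  0.28 ] turn units [-0.023 -0.101 -0.02 ]
```

```bash
python3 -m crank '[[[-0.2,0.03,0.2,0,-0.1,0],[-0.05,0,0.06,0,0,0],[0,0,0,0,0,0]]]' -1; python3 go.py -145 0 35 0; python3 -m crank '[[[0,0,0,0,0,0],[0,0,0,0,0,0],[0,0,0,0,0,0],[0,0,0,0,0,0],[0,0,0,0,0,0],[0,0,0,0,0,0],[0,0,0,0,0,0],[0,0,0,0,0,0]]]' 1; python3 go.py -143 0 35 0
```

```text
clock: 4.55
eef_pos: [480.2, 9.7, 35.1]
tool_rot: [-3.138, -0.001, -0.18]
force: [-0.5, -0.7, 0.9]
width: 85.6
t 4.55 pos [480.151   9.653  35.091] rot [-3.138 -0.001 -0.18 ] gauge [-145.222    0.447] F [-0.536 -0.659  0.891] Fg [-0.41  -0.743] w 85.6
shift units, present tool axes [0.007 0.015 0.003] | target tool axes [0.007 0.015 0.003] turn units [-0.031 -0.012 -0.016]
clock: 5.22
eef_pos: [480.3, 9.9, 35.8]
tool_rot: [-3.138, -0.002, -0.179]
force: [-0.6, 0.4, 0.5]
width: 30.7
t 5.22 pos [480.28    9.894  35.78 ] rot [-3.138 -0.002 -0.179] gauge [-145.138    0.707] F [-0.638  0.436  0.536] Fg [-0.705  0.316] w 30.7
shift units, present tool axes [0.071 0.024 0.026] | target tool axes [0.071 0.024 0.026] turn units [-0.033 -0.018 -0.011]
```

```bash
python3 -m crank '[[[0.25,0,0,0,0,0],[0.25,0,0,0,0,0],[0.25,0,0,0,0,0],[0.25,0,0,0,0,0],[0.1,0,0,0,0,0],[0,0,0,0,0,0]]]' 1; python3 go.py -90 0 35.5 0;  python3 -m crank '[[[0.15,0,0,0,0,0],[0.1,0,0,0,0,0],[0.1,0,0,0,0,0],[0,0,0,0,0,0]]]' 1; python3 go.py -90 0 35.5 0
```

```text
clock: 5.72
eef_pos: [510.9, 4.2, 35.8]
tool_rot: [-3.139, 0.007, -0.178]
force: [-2.9, 0.5, 5.6]
width: 31.0
t 5.72 pos [510.867   4.234  35.777] rot [-3.139  0.007 -0.178] gauge [-114.033    0.552] F [-2.93   0.493  5.641] Fg [-2.971 -0.034] w 31.0
shift units, present tool axes [0.801 0.018 0.004] | target tool axes [0.801 0.018 0.009] turn units [-0.026  0.067 -0.001]
clock: 6.05
eef_pos: [514.8, 3.7, 35.9]
tool_rot: [-3.139, 0.02, -0.176]
force: [0.4, -0.3, 2.1]
width: 30.7
t 6.05 pos [514.773   3.739  35.934] rot [-3.139  0.02  -0.176] gauge [-110.101    0.757] F [ 0.372 -0.32   2.084] Fg [ 0.423 -0.249] w 30.7
shift units, present tool axes [0.67  0.026 0.001] | target tool axes [0.67  0.025 0.014] turn units [-0.021  0.193  0.015]
```

```bash
python3 -m crank '[[[0.15,0,0,0,0.1,0],[0.15,0,0,0,0.1,0],[0.15,0,0,0,0,0],[0.15,0,0,0,0,0]]]' 1; python3 go.py -80 0 35.5 0;  python3 -m crank '[[[0.1,0,0,0,0,0],[0.1,0,0,0,0,0]]]' 1; python3 go.py -90 0 35.5 0
```

```text
clock: 6.38
eef_pos: [520.3, 2.4, 35.8]
tool_rot: [-3.141, 0.022, -0.175]
force: [-6.9, 0.5, 7.6]
width: 31.0
t 6.38 pos [520.262   2.441  35.809] rot [-3.141  0.022 -0.175] gauge [-104.468    0.451] F [-6.906  0.518  7.606] Fg [-6.888 -0.713] w 31.0
shift units, present tool axes [ 0.816  0.018 -0.008] | target tool axes [0.816 0.015 0.01 ] turn units [-0.004  0.212  0.029]
clock: 6.55
eef_pos: [523.4, 1.9, 35.8]
tool_rot: [-3.141, 0.027, -0.174]
force: [-5.1, 1.0, 6.8]
width: 31.1
t 6.55 pos [523.391   1.898  35.793] rot [-3.141  0.027 -0.174] gauge [-101.292    0.47 ] F [-5.08   0.96   6.828] Fg [-5.169  0.045] w 31.1
shift units, present tool axes [ 0.376  0.017 -0.001] | target tool axes [0.376 0.016 0.01 ] turn units [-0.001  0.262  0.035]
```

```bash
python3 -m crank '[[[0.12,0,-0.03,0,0.2,0],[0.1,0,-0.03,0,0.1,0]]]' 1; python3 go.py;  python3 -m crank '[[[0.1,0,0,0,0.1,0],[0.1,0,0,0,0.1,0]]]' 1; python3 go.py
```

```text
clock: 6.72
eef_pos: [528.6, 0.7, 36.3]
tool_rot: [3.141, -0.002, -0.174]
force: [-1.3, -0.0, -7.1]
width: 31.4
t 6.72 pos [528.555   0.719  36.264] rot [ 3.141 -0.002 -0.174] gauge [-96.001   0.225] F [-1.344 -0.029 -7.079] Fg [-1.317 -0.267] w 31.4
clock: 6.88
eef_pos: [530.8, 0.1, 35.7]
tool_rot: [3.14, -0.016, -0.174]
force: [-11.1, 2.9, 19.0]
width: 31.2
t 6.88 pos [530.812   0.099  35.732] rot [ 3.14  -0.016 -0.174] gauge [-93.67    0.014] F [-11.064   2.902  18.95 ] Fg [-11.403   0.897] w 31.2
```

```bash
cat > im.py <<'E'
import sys
from h import *
# im.py name cam x0 y0 x1 y1 scale
n,c=sys.argv[1:3]; b=[int(v) for v in sys.argv[3:7]]; im=ctrl.get_image(c); save(im,n,b,float(sys.argv[7]))
E
python3 im.py a2.png scene 270 195 370 275 7
```

```text
(no output)
```

View pics/a2.png

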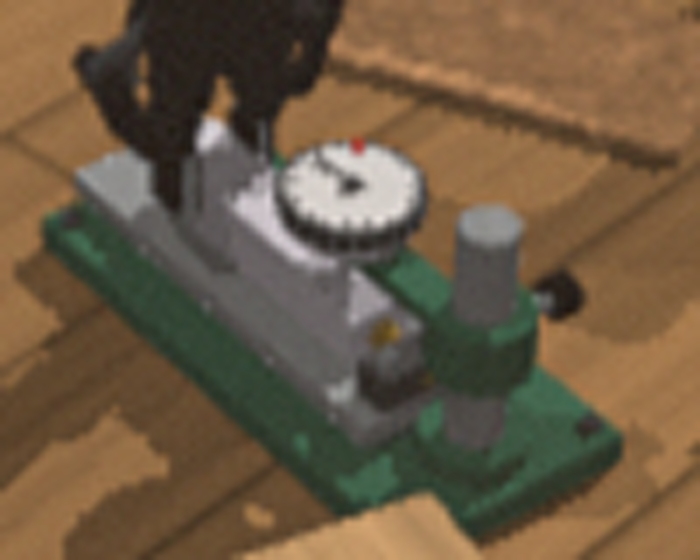

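The picture shows the master under the stylus with its end next to the brass screw (385,330), the pointer at (315,155) and the red mark at (358,145). I'll relieve the vertical force, then press gently.

```bash
python3 -m crank '[[[0,0,0,0,-0.05,0]]]' 1; python3 go.py;  python3 -m crank '[[[0.0,0,-0.03,0,0,0]]]' 1; python3 go.py; python3 -m crank '[[[0.05,0,0,0,0,0]]]' 1; python3 go.py
```

```text
clock: 7.02
eef_pos: [530.7, 0.1, 35.8]
tool_rot: [3.14, -0.012, -0.174]
force: [1.7, -0.8, -4.4]
width: 30.9
t 7.02 pos [530.684   0.139  35.813] rot [ 3.14  -0.012 -0.174] gauge [-93.804   0.03 ] F [ 1.683 -0.801 -4.362] Fg [ 1.799 -0.49 ] w 30.9
clock: 7.1
eef_pos: [530.7, 0.1, 36.4]
tool_rot: [3.14, -0.012, -0.174]
force: [0.4, 0.6, -7.1]
width: 31.0
t 7.1 pos [530.653   0.06   36.358] rot [ 3.14  -0.012 -0.174] gauge [-93.82   -0.052] F [ 0.388  0.634 -7.096] Fg [0.27  0.692] w 31.0
clock: 7.18
eef_pos: [530.7, -0.0, 35.9]
tool_rot: [3.14, -0.009, -0.174]
force: [-6.0, 1.5, -2.1]
width: 31.1
t 7.18 pos [530.678  -0.045  35.901] rot [ 3.14  -0.009 -0.174] gauge [-93.777  -0.152] F [-5.974  1.514 -2.137] Fg [-6.147  0.432] w 31.1
```

```bash
python3 -m crank '[[[0.055,0,0,0,0,0],[0.055,0,0,0,0,0]]]' 1; python3 go.py;  python3 -m crank '[[[0.055,0,0,0,0,0],[0.055,0,0,0,0,0]]]' 1; python3 go.py
```

```text
clock: 7.35
eef_pos: [530.6, -0.0, 35.8]
tool_rot: [3.139, -0.002, -0.174]
force: [-7.4, 0.9, 5.3]
width: 31.0
t 7.35 pos [530.559  -0.042  35.785] rot [ 3.139 -0.002 -0.174] gauge [-93.894  -0.169] F [-7.368  0.867  5.279] Fg [-7.405 -0.451] w 31.0
clock: 7.52
eef_pos: [530.5, -0.0, 35.9]
tool_rot: [3.139, 0.005, -0.173]
force: [-7.6, 2.4, 2.7]
width: 30.7
t 7.52 pos [530.474  -0.026  35.872] rot [ 3.139  0.005 -0.173] gauge [-93.98   -0.169] F [-7.591  2.431  2.701] Fg [-7.901  1.049] w 30.7
```

```bash
python3 -m crank '[[[0.055,0,0,0,0,0],[0.055,0,0,0,0,0],[0.055,0,0,0,0,0]]]' 1; python3 go.py;  python3 -m crank '[[[0.01,0,0,0,0,0]]]' 1; python3 -m crank '[[[0,0,0,0,0,0],[0,0,0,0,0,0],[0,0,0,0,0,0],[0,0,0,0,0,0],[0,0,0,0,0,0],[0,0,0,0,0,0],[0,0,-0.3,0,0,0],[0,0,-0.8,0,0,0],[0,0,-1,0,0,0],[0,0,-1,0,0,0],[0,0,-1,0,0,0],[0,0,-0.5,0,0,0]]]' -1; python3 go.py 0 0 170 0
```

```text
clock: 7.77
eef_pos: [530.3, -0.0, 36.1]
tool_rot: [3.138, 0.014, -0.172]
force: [-8.0, 0.9, 3.4]
width: 31.0
t 7.77 pos [530.334  -0.008  36.088] rot [ 3.138  0.014 -0.172] gauge [-94.122  -0.176] F [-8.006  0.947  3.392] Fg [-8.047 -0.486] w 31.0
clock: 7.85
eef_pos: [530.3, 0.0, 36.4]
tool_rot: [3.138, 0.015, -0.172]
force: [-4.7, 1.3, 3.0]
width: 30.8
clock: 8.85
eef_pos: [536.0, -1.2, 180.4]
tool_rot: [3.138, 0.006, -0.174]
force: [0.3, -0.1, -0.1]
width: 85.3
t 8.85 pos [536.01   -1.174 180.382] rot [ 3.138  0.006 -0.174] gauge [-88.33   -0.318] F [ 0.335 -0.131 -0.074] Fg [ 0.353 -0.07 ] w 85.3
shift units, present tool axes [2.946 0.001 0.327] | target tool axes [ 2.944 -0.011  0.346] turn units [0.035 0.061 0.041]
```

```bash
cat > d.py <<'E'
from h import *
from m import mask_rect,box
np.set_printoptions(suppress=True,precision=2)
im=ctrl.get_image("scene"); save(im,"d1s.png",[285,200,355,260],6)
T=ctrl.get_image("top"); save(T,"d1t.png",[225,150,285,250],6)
a=cv2.imread("pics/d1s.png"); b=cv2.imread("pics/d1t.png"); h=max(a.shape[0],b.shape[0])
pad=lambda i:cv2.copyMakeBorder(i,0,h-i.shape[0],0,0,cv2.BORDER_CONSTANT)
cv2.imwrite("pics/d1.png",np.hstack([pad(a),pad(b)]))
E
python3 d.py
```

```text
(no output)
```

View pics/d1.png

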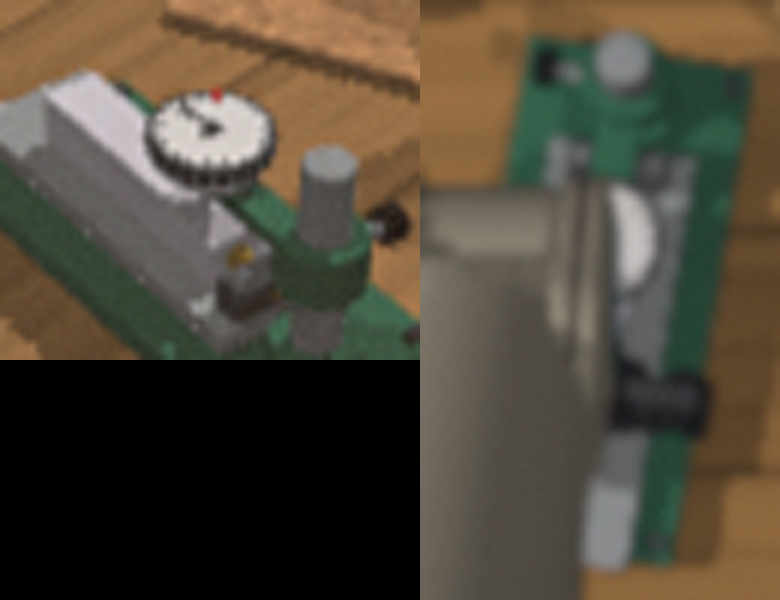

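Scene crop: pointer tip at about (182,100), hub at (212,128), red mark at (216,96). The master's end touches the brass screw. Next: the angles.

```bash
cat > ang.py <<'E'
import sys
from h import *
np.set_printoptions(suppress=True,precision=3)
O=np.array([623.,-16.5])
def meas(cam):
    im=ctrl.get_image(cam); P3=cloud(im)
    hsv=cv2.cvtColor(im["color"],cv2.COLOR_RGB2HSV).astype(int); H,S,V=hsv[...,0],hsv[...,1],hsv[...,2]
    v,u=np.mgrid[0:420,0:560]; W=at_z(im,np.c_[u.ravel(),v.ravel()],np.full(u.size,103.)).reshape(420,560,3)
    # face centre: bright unsaturated blob incl. holes
    near=np.hypot(W[...,0]-O[0],W[...,1]-O[1])<50
    face=near&(S<60)&(V>150)&(abs(P3[...,2]-103)<8)
    n,l,s,_=cv2.connectedComponentsWithStats(face.astype(np.uint8)); k=1+np.argmax(s[1:,4])
    hull=cv2.convexHull(np.argwhere(l==k)[:,::-1].astype(np.int32))
    ph=at_z(im,hull.reshape(-1,2).astype(float),np.full(len(hull),103.))[:,:2]
    C,r=cv2.minEnclosingCircle(ph.astype(np.float32)); C=np.array(C)
    red=near&((H<8)|(H>172))&(S>110)
    rw=(S*red)[red]; pr=np.average(W[red][:,:2],axis=0,weights=rw)-C
    D=np.hypot(W[...,0]-C[0],W[...,1]-C[1]); 
    Wn=at_z(im,np.c_[u.ravel(),v.ravel()],np.full(u.size,105.)).reshape(420,560,3)
    nd=(D>6)&(D<21); g=im["color"].astype(int).sum(2); bg=np.median(g[nd]); wt=np.clip(bg-60-g,0,None)*nd*(S<110)
    th=np.arctan2(Wn[...,1]-C[1],Wn[...,0]-C[0]); z=(wt*np.exp(1j*th)).sum(); a=np.angle(z)
    print(cam,"C",C,"r",r,"red r",np.hypot(*pr),"n",red.sum(),"red ang",np.arctan2(pr[1],pr[0]),"needle ang",a,"conc",abs(z)/wt.sum(),"| needle-red (ccw+)",(a-np.arctan2(pr[1],pr[0])+np.pi)%(2*np.pi)-np.pi)
for c in sys.argv[1:]: meas(c)
E
python3 ang.py scene
```

```text
scene C [626.726 -15.17 ] r 28.189056396484375 red r 28.731661294394154 n 3 red ang 2.2395403749976004 needle ang -3.108704563648497 conc 0.8580206997114113 | needle-red (ccw+) 0.9349403685334892
```

```bash
python3 - <<'E'
from h import *
im=ctrl.get_image("scene"); p=at_z(im,[[315.3,216.7],[320.3,221.3],[321,216]],[105,105,103])[:,:2]; d=p-p[1]; print(np.arctan2(d[:,1],d[:,0]),np.hypot(*d.T)); print(ctrl.read_state()["qpos"])
E
python3 -m crank '[[[0.5,0,0.1,0,0,0.9],[0.6,0,0.1,0,0,0.9],[0.5,0.1,0.1,0,0,0.9],[0.3,0.1,0,0,0,0.9],[0.2,0.1,0,0,0,0.9],[0,0,0,0,0,0]]]' -1; python3 go.py 0.5 0 120 -0.47
```

```text
[2.90743984 0.         2.22801517] [25.9687839  0.        28.3744518]
[-0.11438311  0.54200997  0.09279301  1.88980102 -0.06891665  0.72377632
 -1.7269869 ]
clock: 9.55
eef_pos: [585.2, -29.3, 159.1]
tool_rot: [3.123, 0.02, -0.665]
force: [0.4, -0.2, -0.5]
width: 85.4
t 9.55 pos [585.191 -29.294 159.09 ] rot [ 3.123  0.02  -0.665] gauge [-34.946 -19.286] F [ 0.379 -0.173 -0.531] Fg [ 0.404 -0.103] w 85.4
shift units, present tool axes [ 0.769 -1.145  1.267] | target tool axes [ 0.762 -1.108  1.303] turn units [ 0.176  0.191 -0.163]
```

```bash
python3 -m crank '[[[0.4,-0.6,0.3,0.18,0.19,-0.16],[0.3,-0.5,0.4,0,0,0],[0,0,0.3,0,0,0],[0,0,0,0,0,0],[0,0,0,0,0,0]]]' -1; python3 go.py 0.5 0 83 -0.47
```

```text
clock: 9.97
eef_pos: [616.6, -15.2, 121.4]
tool_rot: [3.135, 0.01, -0.638]
force: [0.7, 0.1, 0.6]
width: 85.5
t 9.97 pos [616.571 -15.197 121.447] rot [ 3.135  0.01  -0.638] gauge [-6.558  0.144] F [0.662 0.149 0.622] Fg [0.625 0.264] w 85.5
shift units, present tool axes [ 0.226 -0.109  1.279] | target tool axes [ 0.212 -0.102  1.282] turn units [0.067 0.094 0.098]
```

```bash
python3 -m crank '[[[0.22,-0.11,0.2,0.07,0.09,0.1],[0,0,0.1,0,0,0],[0,0,0,0,0,0]]]' -1; python3 go.py 0.5 0 83 -0.47;python3 -m crank '[[[0,0,0.4,0,0,0],[0,0,0.4,0,0,0],[0,0,0.1,0,0,0],[0,0,0,0,0,0]]]' -1; python3 go.py 0.5 0 83 -0.47
```

```text
clock: 10.22
eef_pos: [622.0, -17.2, 111.7]
tool_rot: [3.141, 0.002, -0.648]
force: [-0.6, -0.1, -0.9]
width: 85.3
t 10.22 pos [621.998 -17.165 111.703] rot [ 3.141  0.002 -0.648] gauge [-0.869 -0.832] F [-0.578 -0.073 -0.872] Fg [-0.556 -0.174] w 85.3
shift units, present tool axes [ 0.03  -0.046  0.957] | target tool axes [ 0.028 -0.045  0.957] turn units [ 0.007  0.016 -0.003]
clock: 10.55
eef_pos: [621.7, -17.9, 82.9]
tool_rot: [3.141, 0.001, -0.649]
force: [-0.1, -0.2, -0.6]
width: 85.2
t 10.55 pos [621.659 -17.94   82.86 ] rot [ 3.141  0.001 -0.649] gauge [-1.065 -1.655] F [-0.097 -0.244 -0.633] Fg [-0.053 -0.258] w 85.2
shift units, present tool axes [ 0.021 -0.073 -0.005] | target tool axes [ 0.022 -0.073 -0.005] turn units [ 0.003  0.007 -0.009]
```

```bash
python3 -m crank '[[[0,0,0,0,0,0],[0,0,0,0,0,0],[0,0,0,0,0,0],[0,0,0,0,0,0],[0,0,0,0,0,0]]]' 1; python3 go.py; python3 -m crank '[[[0,0,0,0,0,-0.5],[0,0,0,0,0,-0.8]]]' 1; python3 go.py
```

```text
clock: 10.97
eef_pos: [624.4, -14.6, 84.2]
tool_rot: [-3.135, -0.001, -0.648]
force: [0.3, -0.4, -1.7]
width: 61.6
t 10.97 pos [624.441 -14.598  84.193] rot [-3.135 -0.001 -0.648] gauge [1.081 2.127] F [ 0.35  -0.431 -1.694] Fg [ 0.42  -0.362] w 61.6
clock: 11.13
eef_pos: [624.4, -14.7, 84.2]
tool_rot: [-3.136, -0.002, -0.51]
force: [0.7, -0.6, 0.8]
width: 61.8
t 11.13 pos [624.383 -14.66   84.178] rot [-3.136 -0.002 -0.51 ] gauge [1.035 2.056] F [ 0.709 -0.649  0.791] Fg [ 0.813 -0.513] w 61.8
```

```bash
python3 -m crank '[[[0,0,0,0,0,-0.9],[0,0,0,0,0,-0.9],[0,0,0,0,0,-0.9],[0,0,0,0,0,-0.9],[0,0,0,0,0,-0.9],[0,0,0,0,0,-0.9]]]' 1; python3 go.py; python3 -m crank '[[[0,0,0,0,0,-0.5],[0,0,0,0,0,0]]]' 1; python3 go.py
```

```text
clock: 11.63
eef_pos: [624.3, -15.1, 84.2]
tool_rot: [-3.138, -0.005, 0.08]
force: [-0.2, -0.4, -1.0]
width: 61.3
t 11.63 pos [624.273 -15.065  84.167] rot [-3.138 -0.005  0.08 ] gauge [0.999 1.637] F [-0.23  -0.411 -0.958] Fg [-0.153 -0.446] w 61.3
clock: 11.8
eef_pos: [624.3, -15.1, 84.2]
tool_rot: [-3.137, -0.006, 0.137]
force: [-0.5, 0.1, 0.5]
width: 61.7
t 11.8 pos [624.277 -15.11   84.176] rot [-3.137 -0.006  0.137] gauge [1.011 1.594] F [-0.545  0.147  0.543] Fg [-0.562  0.048] w 61.7
```

```bash
python3 -m crank '[[[0,0,0,0,0,0],[0,0,0,0,0,0],[0,0,0,0,0,0],[0,0,-0.2,0,0,0],[0,0,-0.8,0,0,0],[0,0,-1,0,0,0],[0,0,-1,0,0,0],[-0.5,-1,0,0,0,0.5],[-0.5,-1,0,0,0,0.9],[-0.5,-1,0,0,0,0.9],[-0.5,-1,0,0,0,0.5],[-0.2,-0.6,0,0,0,0]]]' -1; python3 go.py; python3 ang.py scene top
python3 - <<'E'
from h import *
import os
im=ctrl.get_image("scene"); save(im,"e_s.png",[300,205,340,245],9); T=ctrl.get_image("top"); save(T,"e_t.png",[235,172,275,212],9)
cv2.imwrite("pics/e.png",np.hstack([cv2.imread("pics/e_s.png"),cv2.imread("pics/e_t.png")]))
E
```

```text
clock: 12.8
eef_pos: [561.5, 117.2, 183.3]
tool_rot: [-3.138, -0.013, -0.195]
force: [0.0, 1.4, 0.4]
width: 85.7
t 12.8 pos [561.526 117.172 183.3  ] rot [-3.138 -0.013 -0.195] gauge [-84.171 120.675] F [0.029 1.423 0.399] Fg [-0.224  1.406] w 85.7
scene C [626.377 -15.025] r 27.947500228881836 red r 30.454528752044855 n 2 red ang 2.9829825002449466 needle ang -2.9010022040366583 conc 0.8565231069099367 | needle-red (ccw+) 0.39920060289798087Traceback (most recent call last):
  File "ang.py", line 23, in <module>
    for c in sys.argv[1:]: meas(c)
                           ~~~~^^^
  File "ang.py", line 17, in meas
    rw=(S*red)[red]; pr=np.average(W[red][:,:2],axis=0,weights=rw)-C
                        ~~~~~~~~~~^^^^^^^^^^^^^^^^^^^^^^^^^^^^^^^^
    raise ZeroDivisionError(
        "Weights sum to zero, can't be normalized")
ZeroDivisionError: Weights sum to zero, can't be normalized
```

View pics/e.png

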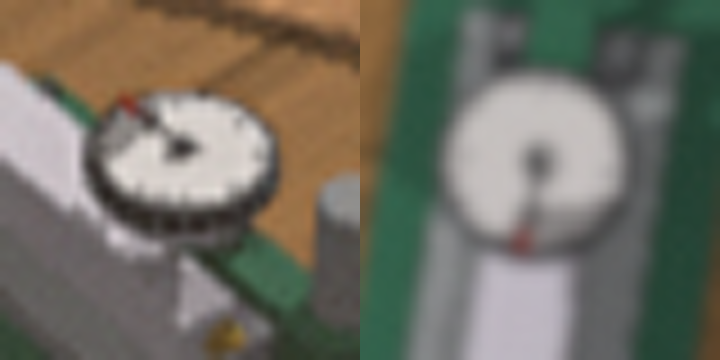

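Left (scene): red mark at (128,103), with the pointer running from hub (182,148) towards it. Right (top): red at (522,240), pointer from (538,160) to about (530,220). They nearly coincide, so I'll refine numerically.

```bash
cat > prof.py <<'E'
from h import *
import sys
np.set_printoptions(suppress=True,precision=3)
# angle profiles about fitted face centre, sampled on planes z=105 (needle) and 103 (mark)
def run(cam):
    im=ctrl.get_image(cam); col=cv2.GaussianBlur(im["color"].astype(np.float32),(0,0),0.4); 
    col=im["color"].astype(np.float32)
    def samp(C,r,th,z):
        X=np.stack([C[0]+r*np.cos(th),C[1]+r*np.sin(th),np.full_like(th,z)],-1).reshape(-1,3)
        p=proj(im,X).astype(np.float32); return cv2.remap(col,p[:,0].reshape(th.shape),p[:,1].reshape(th.shape),cv2.INTER_LINEAR)
    # centre: maximise contrast face(29) vs rim outside(33)
    best=None; t=np.linspace(0,2*np.pi,72)
    for x in np.arange(616,632,.5):
        for y in np.arange(-22,-9,.5):
            s=samp((x,y),28*np.ones_like(t),t,103).mean(-1); s2=samp((x,y),34*np.ones_like(t),t,103).mean(-1)
            v=np.median(s)-s.std()-0*s2.mean()
            v=np.sum(np.clip(s-s2,-40,60))
            if best is None or v>best[0]: best=(v,x,y)
    C=best[1:]
    th=np.linspace(0,2*np.pi,181)[:-1]; R,T=np.meshgrid(np.linspace(8,21,14),th)
    dk=-samp(C,R,T,105.).mean(-1)
    dk=dk.mean(1); 
    s=samp(C,np.full_like(R,26)+(R-14)*.3,T,103.); rd=(s[...,0]-s[...,1:].mean(-1)).mean(1)
    def peak(f,w=6):
        k=np.argmax(f); i=np.arange(k-w,k+w+1); v=f[i%180]; v=v-v.min(); v=np.clip(v-0.4*v.max(),0,None); return (v*i).sum()/v.sum()*2*np.pi/180, f[k]-np.median(f)
    n,a=peak(dk); r,b=peak(rd); print(cam,"C",C,"needle",n,a,"red",r,b,"needle-red",n-r)
for c in sys.argv[1:]: run(c)
E
python3 prof.py scene top
```

```text
scene C (np.float64(626.0), np.float64(-16.5)) needle 3.0360480212698784 86.374214 red 2.942503265618996 40.796055 needle-red 0.09354475565088238
top C (np.float64(625.5), np.float64(-15.0)) needle 3.2247463687572266 62.07502 red 3.007162964058882 24.30113 needle-red 0.21758340469834447
```

```bash
python3 -m crank '[[[-1,0,-0.2,0,0,0],[-1,0,0,0,0,0],[-1,0.2,0,0,0,0],[-0.5,0.2,0,0,0,0],[0,0,0,0,0,0]]]' -1; python3 go.py; python3 prof.py scene top;python3 ang.py scene
python3 - <<'E'
from h import *
im=ctrl.get_image("scene"); save(im,"e_s.png",[306,210,334,238],14); T=ctrl.get_image("top"); save(T,"e_t.png",[241,178,269,206],14)
cv2.imwrite("pics/e2.png",np.hstack([cv2.imread("pics/e_s.png"),cv2.imread("pics/e_t.png")]))
E
```

```text
clock: 13.52
eef_pos: [458.2, 112.0, 186.2]
tool_rot: [3.139, -0.018, -0.213]
force: [1.3, -0.0, 1.0]
width: 85.2
t 13.52 pos [458.171 111.965 186.228] rot [ 3.139 -0.018 -0.213] gauge [-184.971   97.25 ] F [ 1.301 -0.026  0.972] Fg [1.285 0.205] w 85.2
scene C (np.float64(627.0), np.float64(-15.0)) needle 3.128700813095961 76.12898 red 3.0151137150689875 54.231148 needle-red 0.11358709802697353
top C (np.float64(624.5), np.float64(-15.0)) needle 3.1292147005385806 40.1176 red 3.003978812078114 41.941982 needle-red 0.12523588846046652
scene C [626.377 -15.025] r 27.947500228881836 red r 30.406927534804517 n 2 red ang 2.9808238934815923 needle ang -3.099469043133664 conc 0.8324543370074498 | needle-red (ccw+) 0.20289237056432974
```

View pics/e2.png

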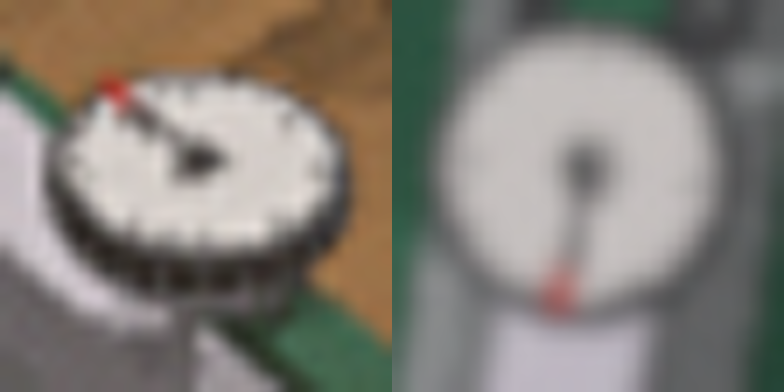

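Top (right): hub (585,168), pointer through (572,255), red mark at (558,290). The mark is about 0.1 rad clockwise of the pointer; I'll regrip and turn it another 0.1 rad counter-clockwise for margin.

```bash
sed -i 's/^O=.*; Y/O=np.array([624.5,-15.3]); Y/' go.py; python3 -m crank '[[[0.9,0.5,0.1,0,0.1,0],[1,0.5,0.1,0,0.1,-0.1],[1,0.5,0.1,0,0,-0.1],[1,0.5,0.2,0,0,-0.1],[0.9,0.5,0.3,0,0,-0.1],[0.7,0.4,0.4,0,0,0],[0.3,0.2,0.3,0,0,0],[0,0,0,0,0,0]]]' -1; python3 go.py 0 0 120 0.1
```

```text
clock: 14.43
eef_pos: [633.8, -17.9, 145.3]
tool_rot: [3.141, -0.052, -0.167]
force: [0.3, -0.3, -0.2]
width: 85.3
t 14.43 pos [633.808 -17.88  145.261] rot [ 3.141 -0.052 -0.167] gauge [ 9.618 -0.891] F [ 0.347 -0.345 -0.172] Fg [ 0.403 -0.278] w 85.3
shift units, present tool axes [-0.364 -0.034  0.824] | target tool axes [-0.316 -0.062  0.842] turn units [ 0.031 -0.497 -0.849]
```

```bash
python3 -m crank '[[[-0.3,-0.05,0.2,0,-0.5,0],[0,0,0.3,0,0,0],[0,0,0.2,0,0,0],[0,0,0,0,0,0]]]' -1; python3 go.py 0 0 83 0
```

```text
clock: 14.77
eef_pos: [623.4, -12.8, 121.4]
tool_rot: [-3.142, 0.004, -0.167]
force: [-0.2, -0.1, 0.7]
width: 85.4
t 14.77 pos [623.426 -12.762 121.449] rot [-3.142  0.004 -0.167] gauge [-1.506  2.308] F [-0.244 -0.077  0.662] Fg [-0.226 -0.118] w 85.4
shift units, present tool axes [0.055 0.078 1.281] | target tool axes [0.05  0.077 1.282] turn units [-0.001  0.04   0.107]
```

```bash
python3 -m crank '[[[0.05,0.08,0.4,0,0,0],[0,0,0.5,0,0,0],[0,0,0.35,0,0,0],[0,0,0.05,0,0,0],[0,0,0,0,0,0]]]' -1; python3 go.py 0 0 83 0;  python3 -m crank '[[[0,0,0,0,0,0],[0,0,0,0,0,0],[0,0,0,0,0,0],[0,0,0,0,0,0],[0,0,0,0,0,0]]]' 1; python3 go.py; python3 -m crank '[[[0,0,0,0,0,-0.5],[0,0,0,0,0,-0.4],[0,0,0,0,0,0]]]' 1; python3 go.py
```

```text
clock: 15.18
eef_pos: [623.2, -12.0, 80.4]
tool_rot: [-3.14, 0.002, -0.162]
force: [-0.2, -0.6, -0.2]
width: 85.3
t 15.18 pos [623.184 -11.975  80.442] rot [-3.14   0.002 -0.162] gauge [-1.884  3.04 ] F [-0.173 -0.642 -0.243] Fg [-0.057 -0.663] w 85.3
shift units, present tool axes [ 0.061  0.102 -0.086] | target tool axes [ 0.063  0.101 -0.085] turn units [-0.013  0.021  0.156]
clock: 15.6
eef_pos: [622.7, -14.8, 81.9]
tool_rot: [3.139, 0.001, -0.162]
force: [0.5, 0.2, -4.4]
width: 61.7
t 15.6 pos [622.672 -14.785  81.899] rot [ 3.139  0.001 -0.162] gauge [-1.891  0.183] F [ 0.53   0.164 -4.371] Fg [0.493 0.255] w 61.7
clock: 15.85
eef_pos: [622.7, -15.0, 81.9]
tool_rot: [3.138, 0.002, -0.064]
force: [-0.0, 0.9, -3.3]
width: 61.8
t 15.85 pos [622.667 -15.035  81.884] rot [ 3.138  0.002 -0.064] gauge [-1.851 -0.064] F [-0.04   0.86  -3.289] Fg [-0.191  0.839] w 61.8
```

```bash
python3 -m crank '[[[0,0,0,0,0,0],[0,0,0,0,0,0],[0,0,0,0,0,0],[0,0,-0.2,0,0,0],[0,0,-0.8,0,0,0],[0,0,-0.7,0,0,0.4],[-0.5,0,-0.4,0,0,0.4],[-1,0,0,0,0,0.3],[-1,0,0,0,0,0],[-0.5,0,0,0,0,0],[-0.1,0,0,0,0,0],[0,0,0,0,0,0]]]' -1; python3 go.py -95 0 70 0;  python3 prof.py scene;python3 ang.py scene; python3 im.py f.png scene 285 200 355 260 11
```

```text
clock: 16.85
eef_pos: [533.0, 1.2, 154.3]
tool_rot: [-3.141, -0.012, -0.192]
force: [-0.2, 0.1, 0.4]
width: 85.3
t 16.85 pos [532.959   1.151 154.321] rot [-3.141 -0.012 -0.192] gauge [-93.008  -0.018] F [-0.16   0.073  0.438] Fg [-0.17   0.043] w 85.3
shift units, present tool axes [-0.1    0.001  2.81 ] | target tool axes [-0.066 -0.001  2.811] turn units [-0.003 -0.115 -0.132]
scene C (np.float64(627.0), np.float64(-16.0)) needle 3.085838535875559 72.68172 red 3.054943371094329 70.73648 needle-red 0.03089516478123011
scene C [626.009 -15.603] r 27.914058685302734 red r 28.437643404757424 n 2 red ang 3.015109667594485 needle ang 3.1228235384623555 conc 0.7610969648472 | needle-red (ccw+) 0.10771387086787065
```

View pics/f.png

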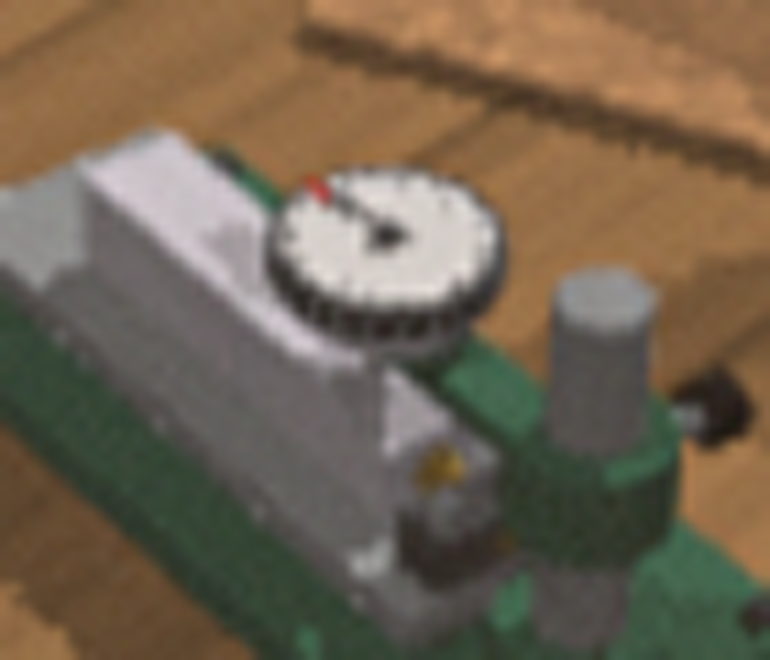

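The picture shows the red mark (320,192) at the pointer's tip and the master seated against the screw (440,465). Next, drawing the master out.

```bash
python3 -m crank '[[[-0.05,0,0.9,0,-0.1,-0.13],[0,0,0.9,0,0,0],[0,0,0.9,0,0,0],[0,0,0.5,0,0,0],[0,0,0.2,0,0,0],[0,0,0,0,0,0]]]' -1; python3 go.py -95 0 36 0
```

```text
clock: 17.5
eef_pos: [545.6, -0.7, 48.1]
tool_rot: [-3.139, -0.016, -0.181]
force: [0.3, -0.4, -0.0]
width: 85.4
t 17.5 pos [545.629  -0.746  48.14 ] rot [-3.139 -0.016 -0.181] gauge [-80.201   0.359] F [ 0.271 -0.373 -0.037] Fg [ 0.333 -0.319] w 85.4
shift units, present tool axes [-0.5    0.014  0.397] | target tool axes [-0.493  0.012  0.405] turn units [-0.023 -0.149 -0.028]
```

```bash
python3 -m crank '[[[-0.3,0,0,0,-0.15,0],[-0.2,0,0.2,0,0,0],[0,0,0.15,0,0,0],[0,0,0,0,0,0]]]' -1; python3 go.py -95 0 36 0;  python3 -m crank '[[[0,0,0,0,0,0],[0,0,0,0,0,0],[0,0,0,0,0,0],[0,0,0,0,0,0],[0,0,0,0,0,0],[0,0,0,0,0,0],[0,0,0,0,0,0]]]' 1; python3 go.py
```

```text
clock: 17.83
eef_pos: [532.3, 1.8, 38.4]
tool_rot: [-3.138, -0.002, -0.182]
force: [0.5, 0.5, 0.5]
width: 85.8
t 17.83 pos [532.279   1.828  38.413] rot [-3.138 -0.002 -0.182] gauge [-93.796   0.528] F [0.521 0.503 0.528] Fg [0.424 0.588] w 85.8
shift units, present tool axes [-0.04   0.018  0.08 ] | target tool axes [-0.04   0.018  0.08 ] turn units [-0.03  -0.023 -0.035]
clock: 18.42
eef_pos: [533.4, 1.6, 40.7]
tool_rot: [-3.138, -0.006, -0.182]
force: [-0.4, -0.4, -3.2]
width: 30.7
t 18.42 pos [533.377   1.641  40.668] rot [-3.138 -0.006 -0.182] gauge [-92.683   0.539] F [-0.389 -0.411 -3.183] Fg [-0.31  -0.473] w 30.7
```

```bash
python3 -m crank '[[[-0.25,0,0,0,0,0],[-0.35,0,0,0,0,0],[-0.35,0,0,0,0,0],[-0.35,0,0,0,0,0],[-0.35,0,0,0,0,0],[-0.35,0,0,0,0,0],[-0.2,0,0,0,0,0],[0,0,0,0,0,0]]]' 1; python3 go.py
```

```text
clock: 19.08
eef_pos: [467.8, 14.3, 40.6]
tool_rot: [-3.137, -0.014, -0.182]
force: [-0.3, -0.1, -3.7]
width: 30.9
t 19.08 pos [467.794  14.266  40.574] rot [-3.137 -0.014 -0.182] gauge [-159.465    1.352] F [-0.321 -0.129 -3.669] Fg [-0.293 -0.184] w 30.9
```

```bash
python3 -m crank '[[[0,0,0.03,0,-0.1,0],[0,0,0,0,0,0],[0,0,0,0,0,0],[0,0,0,0,0,0],[0.3,0,0,0,0,0],[0.5,0.0,0.05,0,0,0],[0.5,0,0.05,0,0,0],[0.1,0,0,0,0,0],[0,0,0,0,0,0]]]' -1; python3 go.py -116 0 37 0
```

```text
clock: 19.83
eef_pos: [515.7, 5.7, 37.3]
tool_rot: [-3.136, -0.007, -0.183]
force: [0.7, 0.4, -0.2]
width: 85.6
t 19.83 pos [515.667   5.654  37.257] rot [-3.136 -0.007 -0.183] gauge [-110.824    1.353] F [ 0.676  0.384 -0.15 ] Fg [0.597 0.498] w 85.6
shift units, present tool axes [-0.172  0.046  0.007] | target tool axes [-0.173  0.045  0.009] turn units [-0.054 -0.07  -0.043]
```

```bash
python3 -m crank '[[[0,0,0,0,0,0],[0,0,0,0,0,0],[0,0,0,0,0,0],[0,0,0,0,0,0],[0,0,0,0,0,0],[0,0,0,0,0,0],[0,0,0,0,0,0]]]' 1; python3 go.py; python3 -m crank '[[[-0.1,0,-0.3,0,0,0],[-0.2,0,-0.6,0,0,0],[-0.1,0,-0.8,0,0,0],[0,0,-0.6,0,0,0],[0,-0.5,0,0,0,-0.5],[0,-1,0,0,0,-0.9],[0,-1,0,0,0,-0.9],[0,-1,0,0,0,-0.9],[0,-1,0,0,0,-0.7],[0,-0.9,0,0,0,-0.4],[0,-0.5,0,0,0,-0.2],[0,0,0,0,0,0]]]' 1; python3 go.py 521 225 50 0.315 w
```

```text
clock: 20.42
eef_pos: [513.0, 5.9, 37.4]
tool_rot: [-3.136, -0.005, -0.182]
force: [1.2, -0.7, -1.1]
width: 30.8
t 20.42 pos [513.001   5.885  37.431] rot [-3.136 -0.005 -0.182] gauge [-113.488    1.108] F [ 1.17  -0.698 -1.063] Fg [ 1.275 -0.48 ] w 30.8
clock: 21.42
eef_pos: [480.3, 192.4, 108.3]
tool_rot: [-3.135, 0.006, 0.319]
force: [0.7, 0.3, -2.8]
width: 30.8
t 21.42 pos [480.271 192.406 108.343] rot [-3.135  0.006  0.319] gauge [-178.727  178.887] F [ 0.665  0.296 -2.841] Fg [0.602 0.409] w 30.8
shift units, present tool axes [ 1.642 -0.593  1.939] | target tool axes [ 1.627 -0.612  1.945] turn units [-0.065  0.059  0.039]
```

```bash
python3 -m crank '[[[0.6,-0.3,0.3,0,0,0],[0.6,-0.3,0.3,0,0,0],[0.4,-0.05,0.4,0,0,0],[0,0,0.4,0,0,0],[0,0,0.3,0,0,0],[0,0,0,0,0,0]]]' 1; python3 go.py 521 225 16 0.315 w
```

```text
clock: 21.92
eef_pos: [514.4, 226.9, 52.8]
tool_rot: [-3.136, 0.015, 0.326]
force: [-0.2, -0.3, -3.7]
width: 30.8
t 21.92 pos [514.395 226.933  52.77 ] rot [-3.136  0.015  0.326] gauge [-151.256  218.911] F [-0.212 -0.254 -3.702] Fg [-0.164 -0.287] w 30.8
shift units, present tool axes [0.206 0.138 1.222] | target tool axes [0.189 0.129 1.226] turn units [-0.052  0.139  0.106]
```

```bash
python3 -m crank '[[[0.2,0.13,0.3,-0.05,0.14,0],[0,0,0.4,0,0,0],[0,0,0.3,0,0,0],[0,0,0.15,0,0,0],[0,0,0,0,0,0]]]' 1; python3 go.py 521 225 16 0.315 w
```

```text
clock: 22.33
eef_pos: [517.7, 221.0, 15.7]
tool_rot: [3.14, 0.006, 0.323]
force: [-0.1, 0.6, 0.5]
width: 30.6
t 22.33 pos [517.731 220.958  15.727] rot [3.14  0.006 0.323] gauge [-146.914  213.621] F [-0.051  0.635  0.499] Fg [-0.163  0.616] w 30.6
shift units, present tool axes [ 0.146 -0.093 -0.01 ] | target tool axes [ 0.145 -0.094 -0.009] turn units [0.013 0.053 0.08 ]
```

```bash
python3 -m crank '[[[0,0,0,0,0,0],[0,0,0,0,0,0],[0,0,0,0,0,0],[0,0,-0.3,0,0,0],[0,0,-0.8,0,0,0],[0,0,-1,0,0,0],[0,0.4,-0.8,0,0,0.3],[-0.2,0.9,-0.3,0,0,0.6],[-0.3,1,0,0,0,0.8],[-0.3,1,0,0,0,0.8],[-0.3,1,0,0,0,0.8],[-0.3,1,0,0,0,0.4]]]' -1; python3 go.py 429 -227.6 70 -0.091 w
```

```text
clock: 23.33
eef_pos: [506.0, 66.2, 127.5]
tool_rot: [-3.132, -0.012, -0.066]
force: [0.6, -0.2, 0.0]
width: 85.3
t 23.33 pos [506.04  66.2  127.52] rot [-3.132 -0.012 -0.066] gauge [-131.018   59.237] F [ 0.641 -0.203  0.039] Fg [ 0.666 -0.087] w 85.3
shift units, present tool axes [-1.943  9.959  1.797] | target tool axes [-1.667  9.986  1.917] turn units [-0.095 -0.116  0.242]
```

```bash
python3 -m crank '[[[-0.2,1,0,0,-0.1,0.2],[-0.2,1,0,0,0,0],[-0.2,1,0,0,0,0],[-0.2,1,0,0,0,0],[-0.2,1,0,0,0,0],[-0.2,1,0,0,0,0],[-0.2,1,0.2,0,0,0],[-0.1,1,0.3,0,0,0],[-0.1,0.9,0.5,0,0,0],[0,0.5,0.5,0,0,0],[0,0,0.2,0,0,0],[0,0,0,0,0,0]]]' -1; python3 go.py 429 -227.6 40 -0.091 w
python3 - <<'E'
from h import *
from m import mask_rect,box
np.set_printoptions(suppress=True,precision=2)
im=ctrl.get_image("top"); Z=cloud(im)[...,2]; hsv=cv2.cvtColor(im["color"],cv2.COLOR_RGB2HSV); S=hsv[...,1]; V=hsv[...,2]
mask_rect(im,box((S<60)&(V>150)&(Z>25),150,185,210,270),38,"master on pad"); mask_rect(im,box((Z>4)&(Z<60),150,185,212,270),8,"pad")
E
```

```text
clock: 24.33
eef_pos: [432.0, -232.1, 86.7]
tool_rot: [-3.138, -0.024, -0.101]
force: [0.7, 1.2, 0.3]
width: 85.5
t 24.33 pos [ 431.959 -232.142   86.747] rot [-3.138 -0.024 -0.101] gauge [-151.105 -247.507] F [0.698 1.155 0.284] Fg [0.482 1.261] w 85.5
shift units, present tool axes [-0.15  -0.136  1.556] | target tool axes [-0.112 -0.142  1.558] turn units [-0.031 -0.225 -0.093]
master on pad rect c [513.74 220.08] size [137.39  30.99] ang 18.4 | mean [512.98 219.75] pca 18.0 zmed 37.65938660138022 n 451
pad rect c [515.26 221.8 ] size [216.61 131.74] ang 16.7 | mean [520.21 224.1 ] pca 18.4 zmed 10.456449255012103 n 2007
```

```bash
python3 -m crank '[[[-0.12,-0.14,0.6,0,-0.22,-0.1],[0,0,0.6,0,0,0],[0,0,0.5,0,0,0],[0,0,0.3,0,0,0],[0,0,0,0,0,0],[0,0,0,0,0,0]]]' -1; python3 go.py 429 -227.6 8 -0.091 w; python3 im.py k.png scene 205 230 265 275 11
```

```text
clock: 24.88
eef_pos: [436.4, -219.5, 31.5]
tool_rot: [-3.138, -0.01, -0.076]
force: [0.9, 0.2, 0.0]
width: 85.4
t 24.88 pos [ 436.367 -219.549   31.452] rot [-3.138 -0.01  -0.076] gauge [-148.996 -234.333] F [0.915 0.158 0.043] Fg [0.872 0.317] w 85.4
shift units, present tool axes [-0.232  0.289  0.778] | target tool axes [-0.22   0.29   0.782] turn units [-0.036 -0.095  0.14 ]
```

View pics/k.png

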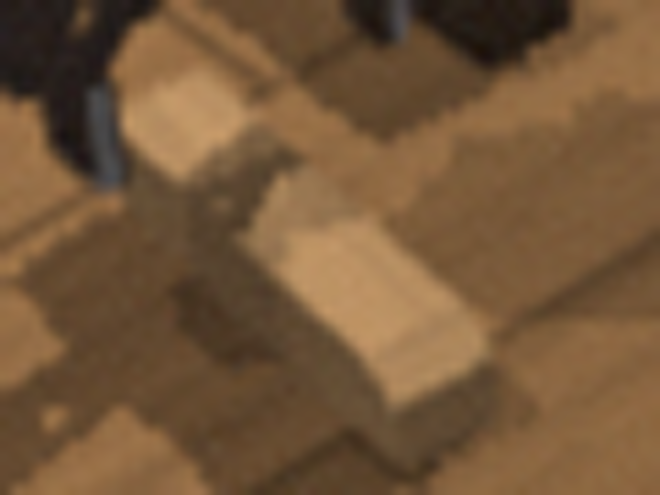

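The crop shows the oak key with its bevel crease at (430,345), the end away from the robot, and the fingers straddling its rear half.

```bash
python3 -m crank '[[[-0.22,0.29,0.2,0,-0.1,0.14],[0,0,0.3,0,0,0],[0,0,0.2,0,0,0],[0,0,0.05,0,0,0],[0,0,0,0,0,0]]]' -1; python3 go.py 429 -227.6 8 -0.091 w
```

```text
clock: 25.35
eef_pos: [430.3, -229.3, 9.5]
tool_rot: [-3.14, -0.003, -0.093]
force: [-1.0, -0.1, 0.0]
width: 85.7
t 25.35 pos [ 430.277 -229.27     9.521] rot [-3.14  -0.003 -0.093] gauge [-153.268 -244.979] F [-1.003 -0.068  0.014] Fg [-0.975 -0.245] w 85.7
shift units, present tool axes [-0.048 -0.051  0.051] | target tool axes [-0.047 -0.052  0.051] turn units [-0.017 -0.03  -0.015]
```

```bash
python3 -m crank '[[[0,-0.05,0.05,0,0,0],[0,0,0,0,0,0],[0,0,0,0,0,0],[0,0,0,0,0,0],[0,0,0,0,0,0],[0,0,0,0,0,0],[0,0,0,0,0,0],[0,0,0,0,0,0]]]' 1; python3 go.py; python3 -m crank '[[[0,0,-0.3,0,0,0],[0,0,-0.6,0,0,0],[0,0,-0.9,0,0,0],[0,0,-0.9,0,0,0],[0,0,-0.5,0,0,0],[0,0,0,0,0,0]]]' 1; python3 go.py -155 0 100 0
```

```text
clock: 26.02
eef_pos: [430.0, -228.2, 8.2]
tool_rot: [-3.14, -0.003, -0.093]
force: [0.1, -0.7, -1.0]
width: 30.6
t 26.02 pos [ 429.976 -228.183    8.194] rot [-3.14  -0.003 -0.093] gauge [-153.757 -243.962] F [ 0.085 -0.72  -1.013] Fg [ 0.211 -0.693] w 30.6
clock: 26.52
eef_pos: [427.9, -227.4, 108.8]
tool_rot: [-3.138, 0.003, -0.093]
force: [-0.1, -0.5, -1.0]
width: 31.0
t 26.52 pos [ 427.907 -227.396  108.77 ] rot [-3.138  0.003 -0.093] gauge [-155.933 -243.554] F [-0.143 -0.483 -0.985] Fg [-0.056 -0.501] w 31.0
shift units, present tool axes [ 0.723 -8.085  0.318] | target tool axes [ 0.031 -8.118  0.292] turn units [-0.032  0.025  0.814]
```

```bash
python3 -m crank '[[[0,-0.6,0,0,0,0.4],[-0.05,-1,0,0,0,0.4],[-0.05,-1,0,0,0,0],[0,-1,0,0,0,0],[0,-1,0,0,0,0],[0,-1,0,0,0,0],[0,-0.9,0,0,0,0],[0,-0.5,0,0,0,0],[0,-0.2,0,0,0,0],[0,0,0,0,0,0]]]' 1; python3 go.py -157 0 70 0
```

```text
clock: 27.35
eef_pos: [460.7, -7.9, 106.5]
tool_rot: [3.141, 0.003, -0.187]
force: [-1.2, 0.6, -1.7]
width: 30.9
t 27.35 pos [460.749  -7.905 106.467] rot [ 3.141  0.003 -0.187] gauge [-162.473  -21.716] F [-1.171  0.618 -1.669] Fg [-1.262  0.401] w 30.9
shift units, present tool axes [ 0.179 -0.726  1.215] | target tool axes [ 0.182 -0.724  1.216] turn units [ 0.006  0.028 -0.09 ]
```

```bash
python3 -m crank '[[[0.05,-0.45,0.2,0,0,-0.05],[0.05,-0.3,0.4,0,0,-0.04],[0,0,0.4,0,0,0],[0,0,0.15,0,0,0],[0,0,0,0,0,0],[0,0,0,0,0,0]]]' 1; python3 go.py -157 0 39 0
```

```text
clock: 27.85
eef_pos: [466.2, 6.7, 69.8]
tool_rot: [3.136, 0.005, -0.186]
force: [-0.5, -0.0, -0.2]
width: 30.7
t 27.85 pos [466.205   6.69   69.79 ] rot [ 3.136  0.005 -0.186] gauge [-159.688   -6.385] F [-0.505 -0.015 -0.185] Fg [-0.494 -0.104] w 30.7
shift units, present tool axes [ 0.093 -0.219  1.025] | target tool axes [ 0.09  -0.213  1.026] turn units [ 0.052  0.046 -0.078]
```

```bash
python3 -m crank '[[[0.05,-0.22,0.2,0,0,-0.08],[0,0,0.4,0,0,0],[0,0,0.3,0,0,0],[0,0,0.05,0,0,0],[0,0,0,0,0,0]]]' 1; python3 go.py -157 0 38.2 0
```

```text
clock: 28.27
eef_pos: [470.6, 10.8, 41.0]
tool_rot: [3.136, 0.001, -0.181]
force: [0.7, 0.4, -0.2]
width: 30.9
t 28.27 pos [470.555  10.84   41.038] rot [ 3.136  0.001 -0.181] gauge [-156.142   -1.531] F [ 0.709  0.441 -0.245] Fg [0.619 0.559] w 30.9
shift units, present tool axes [-0.029 -0.051  0.094] | target tool axes [-0.029 -0.051  0.095] turn units [ 0.052  0.011 -0.031]
```

```bash
python3 -m crank '[[[0,-0.03,0.06,0.05,0,0],[0,0,0.04,0,0,0],[0,0,0,0,0,0]]]' 1; python3 go.py; python3 -m crank '[[[0,0,0,0,0,0],[0,0,0,0,0,0],[0,-0.03,0.03,0,0,0],[0,0,0,0,0,0]]]' -1; python3 go.py -157 0 37 0; python3 -m crank '[[[0,0,0,0,0,0],[0,0,0,0,0,0],[0,0,0,0,0,0],[0,0,0,0,0,0],[0,0,0,0,0,0],[0,0,0,0,0,0]]]' 1; python3 go.py -85 0 37 0
```

```text
clock: 28.52
eef_pos: [471.1, 11.9, 38.3]
tool_rot: [-3.141, 0.0, -0.181]
force: [-0.7, -1.2, -0.3]
width: 31.2
t 28.52 pos [471.111  11.867  38.33 ] rot [-3.141  0.    -0.181] gauge [-155.775   -0.422] F [-0.696 -1.186 -0.26 ] Fg [-0.476 -1.29 ] w 31.2
clock: 28.85
eef_pos: [472.5, 12.8, 38.5]
tool_rot: [-3.14, -0.002, -0.182]
force: [0.3, -0.6, -0.7]
width: 77.7
t 28.85 pos [472.47   12.787  38.534] rot [-3.14  -0.002 -0.182] gauge [-154.601    0.724] F [ 0.31  -0.582 -0.734] Fg [ 0.408 -0.518] w 77.7
shift units, present tool axes [-0.08   0.024  0.051] | target tool axes [-0.08   0.024  0.051] turn units [-0.013 -0.023 -0.034]
clock: 29.35
eef_pos: [472.9, 12.9, 39.2]
tool_rot: [-3.14, -0.003, -0.181]
force: [-0.7, 0.1, -1.3]
width: 30.7
t 29.35 pos [472.853  12.906  39.171] rot [-3.14  -0.003 -0.181] gauge [-154.245    0.909] F [-0.743  0.059 -1.35 ] Fg [-0.742 -0.073] w 30.7
shift units, present tool axes [2.308 0.023 0.08 ] | target tool axes [2.308 0.03  0.072] turn units [-0.015 -0.033 -0.031]
```

```bash
python3 -m crank '[[[0.25,0.02,0,0,0,0],[0.25,0,0,0,0,0],[0.25,0,0,0,0,0],[0.25,0,0,0,0,0],[0.1,0,0,0,0,0],[0,0,0,0,0,0]]]' 1; python3 go.py -85 0 38.5 0
```

```text
clock: 29.85
eef_pos: [509.0, 5.5, 39.1]
tool_rot: [-3.14, -0.003, -0.181]
force: [-1.7, -0.4, 4.2]
width: 30.7
t 29.85 pos [509.      5.514  39.148] rot [-3.14  -0.003 -0.181] gauge [-117.361    0.034] F [-1.713 -0.372  4.195] Fg [-1.62  -0.669] w 30.7
shift units, present tool axes [ 1.079 -0.003  0.025] | target tool axes [1.079 0.001 0.022] turn units [-0.014 -0.033 -0.033]
```

```bash
python3 -m crank '[[[0.15,0,0,0,0,0],[0.15,0,0,0,0,0],[0.15,0,0,0,0,0],[0.12,0,0,0,0,0]]]' 1; python3 go.py -85 0 38.5 0
```

```text
clock: 30.18
eef_pos: [520.3, 3.1, 39.1]
tool_rot: [3.141, 0.009, -0.181]
force: [-7.1, 0.8, 8.8]
width: 30.8
t 30.18 pos [520.307   3.061  39.128] rot [ 3.141  0.009 -0.181] gauge [-105.798   -0.378] F [-7.148  0.768  8.759] Fg [-7.171 -0.51 ] w 30.8
shift units, present tool axes [ 0.693 -0.014  0.015] | target tool axes [ 0.693 -0.013  0.021] turn units [ 0.001  0.088 -0.025]
```

```bash
python3 -m crank '[[[0.15,0,-0.02,0,0,0],[0.15,0,-0.02,0,0,0],[0.12,0,0,0,0,0]]]' 1; python3 go.py -85 0 38.5 0;python3 -m crank '[[[0.12,0,0,0,0,0],[0.1,0,0,0,0,0]]]' 1; python3 go.py -85 0 38.5 0
```

```text
clock: 30.43
eef_pos: [525.1, 1.8, 40.0]
tool_rot: [3.14, 0.025, -0.179]
force: [-6.7, 1.0, 4.7]
width: 30.9
t 30.43 pos [525.106   1.829  39.963] rot [ 3.14   0.025 -0.179] gauge [-100.856   -0.741] F [-6.69   1.028  4.658] Fg [-6.767 -0.173] w 30.9
shift units, present tool axes [ 0.53  -0.025  0.036] | target tool axes [ 0.529 -0.025  0.049] turn units [ 0.019  0.238 -0.01 ]
clock: 30.6
eef_pos: [527.0, 1.2, 39.6]
tool_rot: [3.138, 0.034, -0.178]
force: [-5.1, 1.4, 5.7]
width: 30.9
t 30.6 pos [526.975   1.236  39.588] rot [ 3.138  0.034 -0.178] gauge [-98.912  -0.993] F [-5.069  1.394  5.718] Fg [-5.236  0.475] w 30.9
shift units, present tool axes [ 0.465 -0.033  0.02 ] | target tool axes [ 0.464 -0.033  0.036] turn units [ 0.03   0.329 -0.003]
```

```bash
python3 -m crank '[[[0.12,0,0,0,0.1,0],[0.12,0,0,0,0.1,0]]]' 1; python3 go.py;python3 -m crank '[[[0.1,0,0,0,0,0],[0.1,0,0,0,0,0]]]' 1; python3 go.py -85 0 38.5 0
```

```text
clock: 30.77
eef_pos: [530.9, 0.3, 39.1]
tool_rot: [3.138, 0.02, -0.178]
force: [-5.5, -0.3, 9.0]
width: 30.9
t 30.77 pos [530.853   0.331  39.137] rot [ 3.138  0.02  -0.178] gauge [-94.935  -1.197] F [-5.509 -0.263  9.022] Fg [-5.375 -1.234] w 30.9
clock: 30.93
eef_pos: [533.4, -0.2, 39.2]
tool_rot: [3.137, 0.026, -0.177]
force: [-5.0, 0.9, 5.6]
width: 30.9
t 30.93 pos [533.382  -0.173  39.188] rot [ 3.137  0.026 -0.177] gauge [-92.356  -1.246] F [-5.046  0.899  5.613] Fg [-5.125 -0.009] w 30.9
shift units, present tool axes [ 0.246 -0.041  0.016] | target tool axes [ 0.245 -0.042  0.023] turn units [0.046 0.249 0.01 ]
```

```bash
python3 -m crank '[[[0.1,0,-0.01,0,0,0],[0.08,0,-0.01,0,0,0]]]' 1; python3 go.py;python3 -m crank '[[[0.08,0,0,0,0,0]]]' 1; python3 go.py -85 0 38.5 0; python3 -m crank '[[[0.08,0,0,0,0,0]]]' 1; python3 go.py -85 0 38.5 0
```

```text
clock: 31.1
eef_pos: [537.1, -0.9, 39.6]
tool_rot: [3.136, 0.029, -0.176]
force: [-3.1, 0.5, 3.3]
width: 30.8
t 31.1 pos [537.111  -0.894  39.591] rot [ 3.136  0.029 -0.176] gauge [-88.559  -1.294] F [-3.083  0.506  3.258] Fg [-3.124 -0.048] w 30.8
clock: 31.18
eef_pos: [538.8, -1.2, 39.5]
tool_rot: [3.136, 0.031, -0.176]
force: [-8.1, 3.1, 5.5]
width: 30.8
t 31.18 pos [538.757  -1.232  39.452] rot [ 3.136  0.031 -0.176] gauge [-86.879  -1.336] F [-8.075  3.076  5.505] Fg [-8.492  1.598] w 30.8
shift units, present tool axes [ 0.064 -0.045  0.03 ] | target tool axes [ 0.063 -0.045  0.032] turn units [0.053 0.296 0.017]
clock: 31.27
eef_pos: [538.6, -1.3, 39.2]
tool_rot: [3.135, 0.036, -0.176]
force: [-11.7, 2.2, 11.1]
width: 30.9
t 31.27 pos [538.629  -1.301  39.158] rot [ 3.135  0.036 -0.176] gauge [-86.993  -1.426] F [-11.67    2.24   11.119] Fg [-11.882   0.138] w 30.9
shift units, present tool axes [ 0.067 -0.048  0.019] | target tool axes [ 0.066 -0.048  0.022] turn units [0.059 0.347 0.019]
```

```bash
python3 -m crank '[[[0.05,0,-0.015,0,0,0],[0.055,0,-0.01,0,0,0]]]' 1; python3 go.py;python3 -m crank '[[[0.055,0,0,0,0,0],[0.055,0,0,0,0,0]]]' 1; python3 go.py -85 0 38.5 0
```

```text
clock: 31.43
eef_pos: [538.6, -1.3, 39.5]
tool_rot: [3.135, 0.043, -0.176]
force: [-6.5, 2.1, 5.7]
width: 30.4
t 31.43 pos [538.574  -1.327  39.535] rot [ 3.135  0.043 -0.176] gauge [-87.043  -1.462] F [-6.533  2.122  5.689] Fg [-6.805  0.931] w 30.4
clock: 31.6
eef_pos: [538.4, -1.3, 39.2]
tool_rot: [3.134, 0.05, -0.176]
force: [-6.4, 1.7, 9.0]
width: 30.9
t 31.6 pos [538.388  -1.308  39.188] rot [ 3.134  0.05  -0.176] gauge [-87.229  -1.476] F [-6.363  1.674  8.997] Fg [-6.558  0.521] w 30.9
shift units, present tool axes [ 0.075 -0.049  0.019] | target tool axes [ 0.074 -0.049  0.023] turn units [0.072 0.48  0.025]
```

```bash
python3 -m crank '[[[0.065,0,-0.02,0,0.04,0],[0.065,0,-0.01,0,0.04,0]]]' 1; python3 go.py;python3 -m crank '[[[0.065,0,-0.01,0,0.04,0],[0.065,0,-0.01,0,0.04,0]]]' 1; python3 go.py -85 0 38.5 0
```

```text
clock: 31.77
eef_pos: [538.4, -1.4, 39.5]
tool_rot: [3.133, 0.05, -0.175]
force: [-7.1, 1.6, 4.4]
width: 31.2
t 31.77 pos [538.43   -1.363  39.477] rot [ 3.133  0.05  -0.175] gauge [-87.178  -1.523] F [-7.055  1.595  4.425] Fg [-7.226  0.32 ] w 31.2
clock: 31.93
eef_pos: [538.4, -1.4, 39.4]
tool_rot: [3.133, 0.049, -0.175]
force: [-6.2, 2.1, 4.9]
width: 30.7
t 31.93 pos [538.436  -1.373  39.377] rot [ 3.133  0.049 -0.175] gauge [-87.17   -1.531] F [-6.17   2.108  4.897] Fg [-6.446  0.982] w 30.7
shift units, present tool axes [ 0.074 -0.051  0.025] | target tool axes [ 0.072 -0.051  0.029] turn units [0.086 0.471 0.032]
```

```bash
python3 -m crank '[[[0.075,0,-0.01,0,0.04,0],[0.075,0,-0.01,0,0.04,0]]]' 1; python3 go.py;python3 -m crank '[[[0.075,0,-0.01,0,0.04,0],[0.075,0,-0.01,0,0.04,0]]]' 1; python3 go.py; python3 -m crank '[[[0.01,0,0,0,0,0]]]' 1; python3 -m crank '[[[0,0,0,0,0,0],[0,0,0,0,0,0],[0,0,0,0,0,0],[0,0,0,0,0,0],[0,0,0,0,0,0],[0,0,-0.3,0,0,0],[-0.1,0,-0.8,0,0,0],[-0.2,0,-1,0,0,0],[-0.3,0,-1,0,0,0],[-1,0,-0.7,0,0,0],[-1,0,0,0,0,0],[-1,0,0,0,0,0]]]' -1; python3 -m crank '[[[-0.5,-1,0,0,0,0],[0,-1,0,0,0,0],[0,-1,0,0,0,0],[0,-1,0,0,0,0],[0,0,0,0,0,0],[0,0,0,0,0,0]]]' -1; python3 prof.py scene top
```

```text
clock: 32.1
eef_pos: [538.4, -1.4, 39.3]
tool_rot: [3.132, 0.05, -0.175]
force: [-8.5, 1.2, 6.7]
width: 30.7
t 32.1 pos [538.388  -1.408  39.317] rot [ 3.132  0.05  -0.175] gauge [-87.211  -1.574] F [-8.543  1.172  6.675] Fg [-8.615 -0.359] w 30.7
clock: 32.27
eef_pos: [538.4, -1.5, 39.4]
tool_rot: [3.131, 0.05, -0.174]
force: [-7.7, 1.5, 5.8]
width: 31.0
t 32.27 pos [538.394  -1.474  39.366] rot [ 3.131  0.05  -0.174] gauge [-87.193  -1.638] F [-7.719  1.464  5.785] Fg [-7.857  0.074] w 31.0
clock: 32.35
eef_pos: [538.4, -1.4, 39.4]
tool_rot: [3.131, 0.051, -0.175]
force: [-1.8, -0.1, 5.2]
width: 30.8
clock: 33.35
eef_pos: [447.6, 16.1, 164.5]
tool_rot: [3.134, 0.031, -0.179]
force: [-0.1, -0.0, -1.3]
width: 85.7
clock: 33.85
eef_pos: [448.2, 140.8, 170.1]
tool_rot: [3.136, 0.029, -0.182]
force: [-0.8, -0.9, 0.4]
width: 85.5
scene C (np.float64(626.5), np.float64(-16.0)) needle 2.4569006019312556 78.39768 red 3.038992882493877 72.47527 needle-red -0.5820922805626214
top C (np.float64(624.0), np.float64(-15.0)) needle 2.524748434565103 36.177643 red 3.0884643127141027 44.41631 needle-red -0.5637158781489999
```

Run:
```python
from h import *
from m import mask_rect,box
np.set_printoptions(suppress=True,precision=2)
im=ctrl.get_image("top"); Z=cloud(im)[...,2]; hsv=cv2.cvtColor(im["color"],cv2.COLOR_RGB2HSV); H,S,V=[hsv[...,i] for i in range(3)]
mask_rect(im,box((Z>53)&(Z<68)&(S>60),232,195,270,255),61,"key")
mask_rect(im,box((S<60)&(V>150)&(Z>25),150,185,210,270),38,"master")
sc=ctrl.get_image("scene"); save(sc,"z_s.png",[285,200,355,260],8)
save(im,"z.png",[140,130,290,270],3)
a=cv2.imread("pics/z_s.png")[:,:440];b=cv2.imread("pics/z.png")[:420,100:450]; h=480
cv2.imwrite("pics/zz.png",np.hstack([cv2.copyMakeBorder(i,0,h-i.shape[0],0,0,cv2.BORDER_CONSTANT) for i in (a,b)]))
```

```text
key rect c [553.22  -5.7 ] size [32.34 94.92] ang -10.4 | mean [550.84  -5.25] pca -11.6 zmed 60.472729753634894 n 306
master rect c [562.24 237.52] size [18.61 27.06] ang -71.6 | mean [562.5  238.63] pca -65.1 zmed 36.426573454832806 n 53
```

View pics/zz.png

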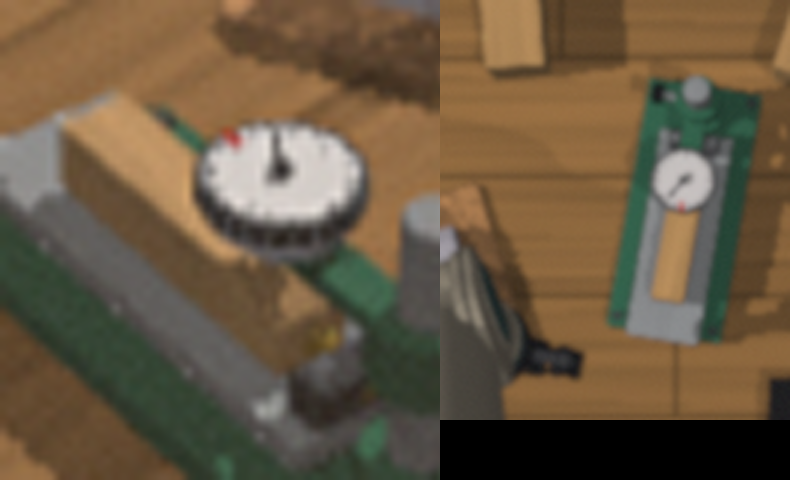

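The key lies flat against the screw (325,335) and square to the feed. The pointer is about 0.57 rad past the red mark, and the arm touches nothing. Handing in.

```bash
python3 -c "
from cell import ctrl
s=ctrl.read_state(); print(s['clock'],s['force']); print(ctrl.finish_job())"
```

```text
34.05 [-1.24851684 -0.67504169  0.12622082]
the job is handed in; nothing more can be done
None
```

The whole sequence is done and the job is handed in at about 34 s of the 72 s allowed. No verdict came back, so what follows rests on my own measurements.

- **Master:** I pressed it home against the screw at about 7–8 N at the wrist, roughly 5–6 N on the stop after friction.
- **Zero setting:** I gripped the rim and turned the red mark to the pointer in two goes, 0.79 and 0.10 rad. The final scene-camera check put them 0.03 rad apart, while a cruder second estimate gave 0.11 rad. Both are inside the 0.18 rad tolerance.
- **Master on the pad:** I drew it out and laid it flat. It measured about 8 mm off the pad's centre and within about 2° of its length. I took this just after letting go. At the final check the arm hid most of the master, so I did not confirm it again.
- **Key:** I slid it in bevel first, pressed it at about 6.5–8.5 N, and let go. One row spiked to about 12 N at the wrist, roughly 9 N on the stop, close to its 10 N limit.
- **Final state:** the key is flat and within about 0.5° of the feed direction. The pointer stands 0.56–0.58 rad (about 12 mm) past the zero line in both views, inside the 8.5–16.5 mm window.
- **Not measured:** I could not measure the stop's shift directly. Both blocks came to rest at a steady position against the screw, so I saw no sign it slid. I also did not measure the bystanders again at the end, though no move went near them.

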